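Draw a parts tote forward from a deep van rack with a pull hook

TASK

Take the orange-handled pull hook from the rubber mat, hook it over the near wall of the blue tote and drag the tote forward along the rack deck until it sits square and firmly against the black stop strip at the front, leaning on the strip with a light steady pull for a moment and never yanking. Then unhook, and lay the hook back on the rubber mat. Move the tote with the hook only, keep it flat on the deck, and leave the grey tote, the red can and the brass coupling where they are.

Things in the scene. Friction and masses are not known exactly. Their poses are not given: they have to be found in the camera images.
- hook_grip (a point): Centre (half-way up) of the pull hook's orange handle, 90 (x) x 26 (y) x 40 (z) mm. An 8 mm steel rod runs on along +x, its centre line 12 mm above this point; 165 mm ahead of this point it turns straight down, ending level with the handle's underside (28 mm below the rod's underside). Starts standing upright on the mat, tip away from the robot. 0.22 kg, centre of mass 15 mm ahead.
- hook_tip (a point): Centre of the rounded end of the downturned tip of the hook (165 mm ahead of and 16 mm below the handle centre; 8 mm thick).
- mat: Black rubber tool mat fixed on the table, 320 mm (x) x 120 mm (y) x 4 mm thick; origin at the centre of its underside.
- tote_lip (a point): On the blue tote: middle of the top inner edge of its near wall; +x points into the tote. Wall 5 mm thick (outer face 5 mm before this point), with an outward rim 6 mm wide, 7 mm high at the top. The first 65 mm behind the wall are empty down to the tote's floor. The wall cracks if the hook bears on it with more than 20 N.
- rail: Fixed aluminium front rail; origin mid-length, level with the deck's top, 12 mm behind the rail's inner face; x into the rack, y along it. Along it lies the black stop strip (440 mm long, 14 mm high, clamped, does not give); its inner face, where the tote's near wall comes to rest, is set anywhere 0 to 32 mm behind (+x of) this origin: not reported, to be found by feel.
- greytote: Grey tote of the same size with a cardboard box inside, standing beside the blue one on the deck; the two may stand in either place. Origin at the centre of its underside. To be left alone.
- grease: Red can on the table, 60 mm across, 100 mm tall; origin at the centre of its underside. To be left alone.
- coupling: Brass coupling standing on the table, 40 mm across, 45 mm tall; origin at the centre of its underside. To be left alone.
- tote: Blue open plastic tote, 180 (x) x 120 (y) x 70 (z) mm, rim 6 mm wider all round, steel and brass ferrules in its far part. Origin at the centre of its underside. Slides freely on the deck, 0.49 to 0.91 kg, and tips up over the low strip if pulled on too hard, may stand askew, in the left or right place.
- rack: Low rack, fixed; axes as the rail's, origin 30 mm below the rail's. Plywood deck 460 mm wide, top at z = 30 mm, reaching 330 mm behind the origin. From 44 mm behind the origin on, an upper tier of steel bars covers it, underside at z = 184 mm (84 mm above the totes' rims), on four posts at y = -222 and 222 mm.
There are look-alikes about, which are no part of the job. Of the things that look like the part that bears hook_grip, the middle-sized one is meant. Of the things shaped like the tote, the blue one is meant.

How it is judged:
By the outcome, as a careful person would: the job done as asked, in the order asked, and still so for the second after the job is handed in, with the robot touching nothing.
It also fails if it takes over 72 s, if anything falls off the work surface, if the arm or the gripper's body presses on something with over 40 N, if the wrist force passes 120 N, or if a joint passes its speed limit or range.

ROBOT

A 6-joint arm with a two-finger parallel gripper is mounted at the origin on the work surface. World frame = base frame: x ahead of the robot, y to its left, z up, the work surface at z = 0. Lengths are in m, angles in rad, forces in N, time in s.
With the tool pointing down it reaches from about 0.225 to 0.875 m from the base axis. Payload 3.4 kg.
Tool frame: the origin (TCP) lies midway between the tips of the shut fingers; the grasp point (between the pads) lies 19 mm behind it; z points along the fingers, y is the direction in which the jaws open and shut (so a half turn about z gives the same grasp; the last joint's range is limited). The gripper opens to 85 mm and grips with 20 to 120 N. Pads are 22 mm wide; open, the fingers measure 114 mm over their backs; the gripper's body (76 mm by 85 mm) begins 54 mm behind the grasp point. The pads swing forward as they close: fully open they stand 13 mm farther back than shut.
Start: joints at [-1.364, 0.276, 1.505, -0, 1.361, -0.121], TCP at [0.185, -0.544, 0.231] pointing down, gripper open.
Joint ranges: [-2.89, 2.89], [-0.75, 2.08], [0.22, 2.7], [-1.18, 4.32], [0.11, 2.71], [-2.7, 2.7]. Speed limits (rad/s): [2.57, 2.57, 3.14, 3.14, 3.14, 3.14].

INTERFACE

Orientations are given as a unit quaternion [x, y, z, w].
In Python, from workcell import robot gives the robot as it stands. The module is installed in compiled form; this text tells all that it offers.
- The arm moves only by the tool step_arm, never from a script. Its argument "plan" is a list of rows, each an object of numbers: "fingers": the opening, from -1 (shut) to 1 (fully open), so that 0 is half open; "dx", "dy", "dz": the shift along the tool's x, y, z scaled (see below); "rx", "ry", "rz": the turn, a rotation vector about the tool's x, y, z scaled (see below). A call has 1 to 10 rows; each row is the pose to reach, as a shift and turn from the pose commanded when the call began, along the tool's axes at that moment; what a row does not reach only later rows make up. The controller multiplies each number of a shift by 0.2 m and each number of a turn by pi/2 rad. A row lasts 1/12 s, in which the tool goes at most 41.7 mm and 7.16 degrees, less where a joint would pass 70% of its speed; a pose out of reach is approached as far as the arm can. A call with a number of a shift or a turn outside -1 to 1 is refused whole. A call with a gripper value outside its range is refused whole. The fingers move at their own pace and stop on an object; "force" is the grip in N (left out, the last holds). Time passes only in rows, so rows that repeat a pose let the fingers close. It gives the time, the measured TCP pose, the force and the opening at its end, in the units of the state.
- robot.read_state(): the state, without advancing time (a new reading comes with each control period).
- robot.grab_frame(name): name is "scene" or "top" or "wrist"; returns a dict with "img" (420x560x3 uint8, red, green, blue), "depth" (420x560 float32, m along the optical axis (not along the pixel's ray), 0 where there is no reading), "camera_matrix" (3x3 intrinsics, pixels), "rvec" (rotation vector, rad) and "tvec" (3), from world to camera coordinates, as OpenCV has them; the wrist camera has in their place "hand_eye" (4x4, takes a point from camera to tool coordinates, whose origin is the TCP and whose axes are the flange's). Camera axes: x right, y down, z forward; pixel columns grow to the right and rows downward; lengths in m; the calibration is good to about 2 mm. A picture is of the moment at which its call begins: read the wrist's pose just before it.
- robot.close_job(): hands the job in, once; it reports no verdict.
The state is a dict: "time": time; "joint_pos": joint angles; "qd": joint speeds; "joint_torque": joint torques, N m; "tool_pos": TCP position; "eef_rot": TCP orientation; "force": force on the tool from outside, world axes, zero at the start; "ft_torque": the same for the moment, N m; "width": finger opening in m.
Only numpy, scipy, OpenCV 4.12 (cv2) and the standard library are available. Lean on these libraries where they do the work, as an engineer would, in place of code of your own. Each camera call takes 0.05 s, during which the arm holds its last target.

## Working session

There is one attempt and no reset: what is moved stays moved. The work goes in short steps, Python scripts to look and compute and a tool call to move; the robot and the scene stay as the last step left them, time stands still between calls to the robot, and variables do not carry over. Pictures are saved under pics/ and viewed, and the job is handed in when it is done.

Besides the shell and the picture viewer there is one more tool, called after "Request:" by a JSON object that holds its "fn" and its "kwargs". step_arm: Moves the arm, as the interface text tells. Shifts and turns lie within -1 to 1; 1 stands for 0.2 m of shift or pi/2 rad of turn. Its arguments: {"type":"object","properties":{"plan":{"type":"array","items":{"type":"object","properties":{"fingers":{"type":"number"},"dx":{"type":"number"},"dy":{"type":"number"},"dz":{"type":"number"},"rx":{"type":"number"},"ry":{"type":"number"},"rz":{"type":"number"}}}},"force":{"type":"number"}},"required":["plan"]}

```bash
mkdir -p pics
cat > h.py <<'E'
import numpy as np,cv2
from workcell import robot
from scipy.spatial.transform import Rotation as R
def cloud(f,T=None):
    K=np.array(f['camera_matrix']);d=f['depth']
    v,u=np.mgrid[0:d.shape[0],0:d.shape[1]]
    P=np.stack([(u-K[0,2])/K[0,0]*d,(v-K[1,2])/K[1,1]*d,d],-1)
    if 'rvec' in f:
        r=R.from_rotvec(np.ravel(f['rvec'])).as_matrix();return (P-np.ravel(f['tvec']))@r
    st=T; H=np.array(f['hand_eye'])
    P=P@H[:3,:3].T+H[:3,3]
    return R.from_quat(st['eef_rot']).apply(P.reshape(-1,3)).reshape(P.shape)+st['tool_pos']
E
python3 - <<'E'
from h import *
s=robot.read_state();print({k:np.round(v,4) for k,v in s.items()})
for n in ['scene','top','wrist']:
    f=robot.grab_frame(n);cv2.imwrite(f'pics/{n}0.png',f['img'][:,:,::-1]);np.savez(f'{n}0.npz',P=cloud(f,s),img=f['img'])
    print(n,f['camera_matrix'])
    if n=='wrist':print(f['hand_eye'])
E
```

```text
{'time': np.float64(0.0), 'joint_pos': array([-1.364 ,  0.2766,  1.5061, -0.    ,  1.3607, -0.121 ]), 'qd': array([-0.0016,  0.0005, -0.0002, -0.0004,  0.0007,  0.0018]), 'joint_torque': array([ 1.8000e-03, -4.1676e+01, -2.4580e+01, -2.0000e-04,  1.0800e-02,
       -0.0000e+00]), 'tool_pos': array([ 0.185 , -0.5439,  0.2304]), 'eef_rot': array([ 9.866e-01,  1.631e-01, -0.000e+00, -9.000e-04]), 'force': array([-0.7264, -0.2967,  0.1483]), 'ft_torque': array([-0.0369, -0.0056,  0.0438]), 'width': np.float64(0.0852)}
scene [[420.85290069   0.         280.30588392]
 [  0.         420.85290069 211.98139526]
 [  0.           0.           1.        ]]
top [[392.53403125   0.         283.94788279]
 [  0.         392.53403125 211.87817671]
 [  0.           0.           1.        ]]
wrist [[318.45796578   0.         282.78671539]
 [  0.         318.45796578 208.42041426]
 [  0.           0.           1.        ]]
[[-1.25789695e-04 -9.58939579e-01 -2.83610414e-01  7.21166733e-02]
 [ 9.99999972e-01 -6.41296771e-05 -2.26695504e-04  3.75572115e-04]
 [ 1.99199447e-04 -2.83610435e-01  9.58939561e-01 -1.43607255e-01]
 [ 0.00000000e+00  0.00000000e+00  0.00000000e+00  1.00000000e+00]]
```

View pics/scene0.png

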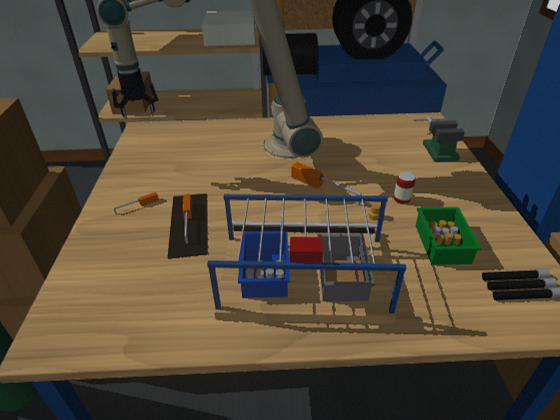

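View pics/top0.png

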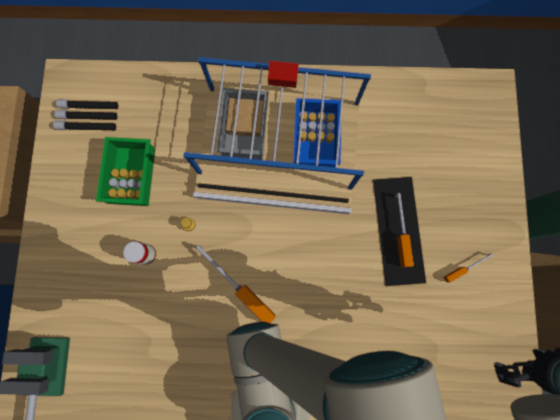

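View pics/wrist0.png

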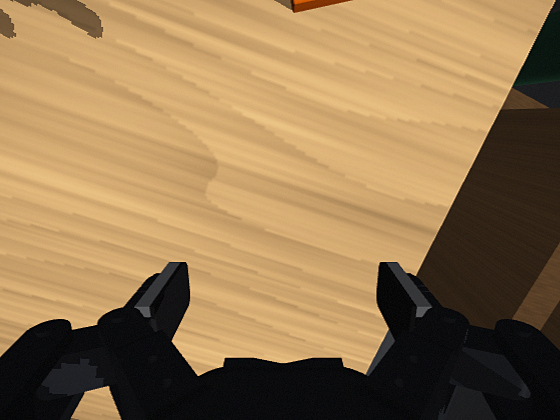

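Candidates for the hook in the top view are a large orange handle at (255,303), the one on the mat at (405,250), and a small one at (457,273). The middle-sized one, on the mat, is meant. For the tote, blue is at (318,130), with grey at (243,122) and green at (124,170) as look-alikes. I'll measure and take a close crop.

Run:
```python
from h import *
import cv2
z=np.load('top0.npz');P=z['P'];img=z['img']
crop=np.hstack([cv2.resize(img[170:295,365:435],None,fx=4.5,fy=4.5,interpolation=cv2.INTER_CUBIC)[:560],cv2.resize(img[50:215,180:375],None,fx=2.4,fy=2.4)[:560] if 0 else cv2.resize(img[50:220,180:375],(460,560))])
cv2.imwrite('pics/crop.png',crop[:,:,::-1])
hsv=cv2.cvtColor(img,cv2.COLOR_RGB2HSV)
def st(name,m):
    q=P[m];print(name,len(q),np.round(q.min(0),4),np.round(q.max(0),4),np.round(np.median(q,0),4))
    return q
org=(hsv[...,0]<16)&(hsv[...,0]>5)&(hsv[...,1]>200)&(hsv[...,2]>100)
n,l,s,c=cv2.connectedComponentsWithStats(org.astype(np.uint8))
for i in range(1,n):
    if s[i,4]>60:
        q=st(f'org{np.round(c[i])}',l==i)
        t=q[q[:,2]>q[:,2].max()-.006]; r=cv2.minAreaRect(t[:,:2].astype(np.float32)*1000);print(r)
blue=(hsv[...,0]>105)&(hsv[...,0]<128)&(hsv[...,1]>150)&(P[...,2]<.12)&(P[...,2]>.03)
blue[:90]=0;blue[:, :290]=0;blue[170:]=0;blue[:,350:]=0
q=st('blue',blue)
t=q[(q[:,2]>.09)]
print(len(t),cv2.minAreaRect(t[:,:2].astype(np.float32)*1000))
for a in [(250,90),(250,150),(240,120)]: print('grey',P[a[1],a[0]])
m=np.zeros_like(blue);m[185:215,190:355]=1
v=img.max(2)
bl=m&(v<60)&(P[...,2]>.015);q=st('strip',bl);print(cv2.minAreaRect(q[:,:2].astype(np.float32)*1000))
wh=m&(img.min(2)>130)&(P[...,2]>.01);q=st('rail',wh);print(cv2.minAreaRect(q[:,:2].astype(np.float32)*1000))
m[:]=0;m[170:295,370:430]=1
ma=m&(v<60);q=st('mat',ma);print(cv2.minAreaRect(q[:,:2].astype(np.float32)*1000))
rod=m&(P[...,2]>.015)&(P[...,2]<.06)&~org;q=st('rod',rod);print(np.round(q[::max(1,len(q)//15)],4))
```

```text
org[248. 298.] 271 [ 0.2386 -0.0274  0.0497] [0.3429 0.1013 1.1525] [0.2962 0.0683 0.0554]
((342.9115905761719, -27.400997161865234), (0.0, 0.0), 0.0)
blue 1546 [ 0.6686 -0.1789  0.03  ] [ 0.8604 -0.0491  0.1065] [ 0.7493 -0.1158  0.0622]
552 ((765.302490234375, -113.52281951904297), (127.21630096435547, 192.109619140625), 88.9021987915039)
grey [0.88494831 0.08087941 0.09679975]
grey [0.67021388 0.06462757 0.19544073]
grey [0.80494826 0.10960923 0.0676018 ]
strip 459 [ 0.5741 -0.2106  0.0362] [0.6163 0.2257 0.0766] [0.5948 0.0078 0.0442]
((593.978515625, 7.414276123046875), (42.10649871826172, 436.3185119628906), 0.3402654230594635)
rail 733 [ 0.3429 -0.2162  0.027 ] [0.5928 0.24   1.1525] [0.5691 0.0103 0.0376]
((569.0862426757812, 11.249603271484375), (366.7468566894531, 284.4282531738281), 47.99870681762695)
mat 3550 [ 0.339  -0.4339 -0.0049] [ 0.6625 -0.0274  1.1525] [ 0.505  -0.3555  0.0037]
((486.69921875, -218.8632354736328), (314.9051208496094, 408.75927734375), 5.5080060958862305)
rod 481 [ 0.3931 -0.3893  0.015 ] [ 0.606  -0.3512  0.0489] [ 0.454  -0.365   0.0414]
[[ 0.606  -0.3553  0.0391]
 [ 0.5796 -0.3606  0.0384]
 [ 0.5465 -0.3586  0.0418]
 [ 0.5126 -0.3621  0.0364]
 [ 0.4838 -0.3615  0.0353]
 [ 0.4743 -0.3753  0.0454]
 [ 0.4661 -0.3759  0.0424]
 [ 0.4574 -0.3699  0.0428]
 [ 0.4489 -0.3668  0.0427]
 [ 0.4404 -0.364   0.0417]
 [ 0.433  -0.3599  0.0261]
 [ 0.4266 -0.3855  0.0438]
 [ 0.4183 -0.3804  0.0412]
 [ 0.4094 -0.3702  0.046 ]
 [ 0.4009 -0.367   0.0464]
 [ 0.3931 -0.3676  0.0344]]
```

View pics/crop.png

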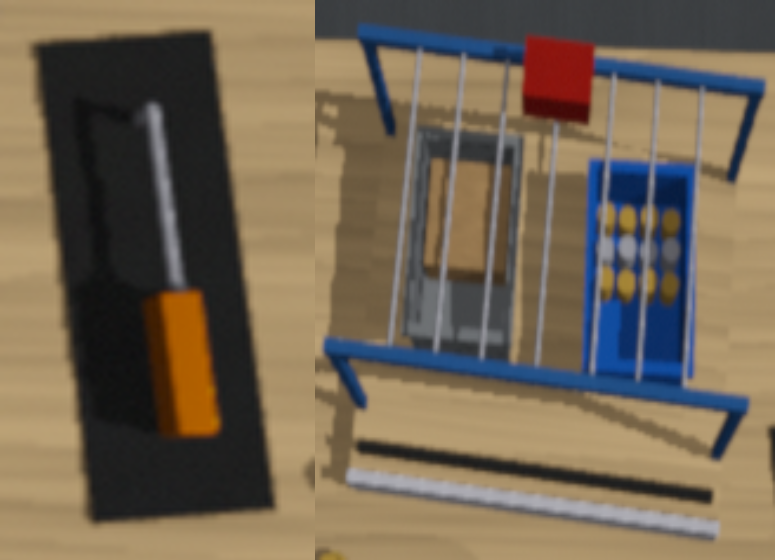

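```bash
cat >> h.py <<'E'
def fitline(q,axis=0):
    # PCA line robust
    m=np.median(q,0)
    vx,vy,x0,y0=cv2.fitLine(q.astype(np.float32),cv2.DIST_HUBER,0,1e-4,1e-4).ravel()
    return (vx,vy),(x0,y0)
E
python3 - <<'E'
from h import *
z=np.load('top0.npz');P=z['P'];img=z['img']
hsv=cv2.cvtColor(img,cv2.COLOR_RGB2HSV)
v=img.max(2)
m=np.zeros(v.shape,bool);m[170:295,370:430]=1
o=m&(hsv[...,0]<22)&(hsv[...,1]>150)&(P[...,2]>.015)&(P[...,2]<.08)
# remove wood by height
q=P[o];t=q[q[:,2]>.036];print('handle',len(q),len(t),t[:,2].mean(),cv2.minAreaRect(t[:,:2].astype(np.float32)*1000), fitline(t[:,:2]))
rod=m&(P[...,2]>.02)&(P[...,2]<.06)&(hsv[...,1]<60)&(v>90);q=P[rod]
print('rod',len(q),np.median(q[:,2]),fitline(q[:,:2]),q[:,0].min(),q[:,0].max())
ma=m&(v<60)&(P[...,2]<.012);q=P[ma];print('mat',cv2.minAreaRect(q[:,:2].astype(np.float32)*1000),q[:,2].mean())
b=np.zeros_like(m);b[170:218,185:360]=1
sm=b&(v<60)&(P[...,2]>.02);
q=P[sm];q=q[abs(q[:,2]-.044)<.004];print('strip',len(q),fitline(q[:,:2]),q.min(0),q.max(0))
l=np.array(fitline(q[:,:2])[0]);c=fitline(q[:,:2])[1];print(np.percentile((q[:,:2]-c)@[l[1],-l[0]],[2,10,50,90,98]))
rm=b&(v>130)&(hsv[...,1]<60)&(P[...,2]>.015)&(P[...,2]<.06);q=P[rm];print('rail',len(q),np.percentile(q[:,2],[5,50,95]),fitline(q[:,:2]),q.min(0),q.max(0))
b[:]=0;b[90:172,288:348]=1
bl=b&(hsv[...,0]>105)&(hsv[...,0]<128)&(hsv[...,1]>120)&(P[...,2]>.09)&(P[...,2]<.11);q=P[bl];print('tote',len(q),cv2.minAreaRect(q[:,:2].astype(np.float32)*1000),q[:,2].mean())
for nm,k in [('right',q[:,1]<-.165),('left',q[:,1]>-.065),('near',q[:,0]<.69)]:
    t=q[k];print(nm,len(t),fitline(t[:,:2]))
print(P[150:172,318])
E
```

```text
handle 376 300 0.043182367494219075 ((438.60699462890625, -372.6827392578125), (88.03408813476562, 28.801424026489258), 6.751927852630615) ((np.float32(0.99408543), np.float32(0.108600974)), (np.float32(0.43791145), np.float32(-0.37131673)))
rod 79 0.03913488509271993 ((np.float32(0.9950123), np.float32(0.09975231)), (np.float32(0.5445834), np.float32(-0.36180857))) 0.48591465056959 0.6033409258929723
mat ((500.597412109375, -364.2756042480469), (314.7219543457031, 117.20358276367188), 5.741639614105225) 0.0036344850386694164
strip 418 ((np.float32(0.0836161), np.float32(0.99649805)), (np.float32(0.5938517), np.float32(-0.0014711657))) [ 0.574122   -0.20631442  0.04008586] [0.61627004 0.22568505 0.04783714]
[-4.12895351e-03 -3.38387794e-03  3.88181099e-05  3.55580745e-03
  4.46560031e-03]
rail 740 [0.03046897 0.03750124 0.04107621] ((np.float32(0.08214965), np.float32(0.99662)), (np.float32(0.569427), np.float32(0.012026058))) [ 0.54526813 -0.21619979  0.02642327] [0.59283319 0.24004595 0.0439635 ]
tote 589 ((765.4641723632812, -113.36497497558594), (128.147216796875, 192.21263122558
[... 541 characters left out ...]
 0.71757174 -0.12228536  0.03422458]
 [ 0.7133849  -0.12202927  0.03750503]
 [ 0.71085799 -0.12219526  0.03581135]
 [ 0.70682845 -0.12197249  0.03869681]
 [ 0.70437803 -0.12215863  0.0367659 ]
 [ 0.68098314 -0.11680789  0.10001705]
 [ 0.67716764 -0.11658486  0.10288795]
 [ 0.67574058 -0.11699969  0.09825173]
 [ 0.67268848 -0.11697947  0.0987353 ]
 [ 0.67080151 -0.11727713  0.0954799 ]
 [ 0.67751029 -0.11995683  0.06421641]
 [ 0.63364671 -0.10856646  0.19837197]
 [ 0.63144147 -0.10870093  0.19701283]
 [ 0.62860418 -0.10865711  0.1977492 ]
 [ 0.62636902 -0.10878428  0.19647637]
 [ 0.62305563 -0.10860028  0.19885854]
 [ 0.6232346  -0.10943364  0.18929331]
 [ 0.66649235 -0.12301074  0.03012753]]
```

```bash
cat >> h.py <<'E'
def go(pos,yawdeg,s=None):
    s=s or robot.read_state()
    r0=R.from_quat(s['eef_rot']); t=R.from_euler('z',yawdeg,degrees=True)*R.from_euler('x',180,degrees=True)
    d=r0.inv().apply(np.array(pos)-s['tool_pos'])/.2
    w=(r0.inv()*t).as_rotvec()/(np.pi/2)
    print('shift',np.round(d,4),'turn',np.round(w,4),'rows>=',np.ceil(np.linalg.norm(d)*.2/.0417),np.ceil(np.linalg.norm(w)*90/7.16))
E
python3 - <<'E'
from h import *
go([.42,-.371,.16],6)
E
```

```text
shift [ 1.3908 -0.4403  0.354 ] turn [-0.0009 -0.      0.142 ] rows>= 8.0 2.0
```

Request:
{"fn": "step_arm", "kwargs": {"plan": [{"dx": 0.7,"dy": -0.22,"dz": 0.1,"rz": 0.142,"fingers": 1},{"dx": 0.7,"dy": -0.22,"dz": 0.1,"rz": 0.142,"fingers": 1},{"dx": 0.7,"dy": -0.22,"dz": 0.1,"rz": 0.142,"fingers": 1},{"dx": 0.7,"dy": -0.22,"dz": 0.1,"rz": 0.142,"fingers": 1},{"dx": 0.7,"dy": -0.22,"dz": 0.1,"rz": 0.142,"fingers": 1}], "force": 60}}

```text
schema error: expected keys fingers, dx, dy, dz, rx, ry, rz
```

Run:
```python
from h import *
go([.42,-.371,.16],6)
```

```text
shift [ 1.3908 -0.4403  0.354 ] turn [-0.0009 -0.      0.142 ] rows>= 8.0 2.0
```

All keys are needed in every row.

Request:
{"fn": "step_arm", "kwargs": {"plan": [{"dx": 0.7,"dy": -0.22,"dz": 0.1,"rx": 0,"ry": 0,"rz": 0.142,"fingers": 1},{"dx": 0.7,"dy": -0.22,"dz": 0.1,"rx": 0,"ry": 0,"rz": 0.142,"fingers": 1},{"dx": 0.7,"dy": -0.22,"dz": 0.1,"rx": 0,"ry": 0,"rz": 0.142,"fingers": 1},{"dx": 0.7,"dy": -0.22,"dz": 0.1,"rx": 0,"ry": 0,"rz": 0.142,"fingers": 1},{"dx": 0.7,"dy": -0.22,"dz": 0.1,"rx": 0,"ry": 0,"rz": 0.142,"fingers": 1}], "force": 60}}

```text
time: 0.57
tool_pos: [0.3067, -0.4536, 0.2102]
eef_rot: [0.999, 0.055, 0.001, -0.002]
force: [-0.1, -0.3, 0.8]
width: 0.0854
```

Run:
```python
from h import *
go([.42,-.371,.16],6)
```

```text
shift [ 0.6078 -0.3477  0.2537] turn [-0.0026 -0.0011  0.0028] rows>= 4.0 1.0
```

Request:
{"fn": "step_arm", "kwargs": {"plan": [{"dx": 0.3,"dy": -0.17,"dz": 0.12,"rx": 0,"ry": 0,"rz": 0,"fingers": 1},{"dx": 0.6,"dy": -0.345,"dz": 0.25,"rx": 0,"ry": 0,"rz": 0,"fingers": 1},{"dx": 0.6,"dy": -0.345,"dz": 0.25,"rx": 0,"ry": 0,"rz": 0,"fingers": 1},{"dx": 0.6,"dy": -0.345,"dz": 0.25,"rx": 0,"ry": 0,"rz": 0,"fingers": 1},{"dx": 0.6,"dy": -0.345,"dz": 0.25,"rx": 0,"ry": 0,"rz": 0,"fingers": 1},{"dx": 0.6,"dy": -0.345,"dz": 0.25,"rx": 0,"ry": 0,"rz": 0,"fingers": 1}]}}

```text
time: 1.07
tool_pos: [0.4157, -0.3762, 0.1607]
eef_rot: [0.999, 0.054, -0.001, -0.0]
force: [0.4, -0.2, 0.4]
width: 0.0853
```

Run:
```python
from h import *
s=robot.read_state();print(s['tool_pos'],s['eef_rot'])
f=robot.grab_frame('wrist');img=f['img'];cv2.imwrite('pics/w1.png',img[:,:,::-1]);P=cloud(f,s);np.savez('w1.npz',P=P,img=img)
hsv=cv2.cvtColor(img,cv2.COLOR_RGB2HSV);v=img.max(2)
o=(hsv[...,0]<22)&(hsv[...,1]>150)&(P[...,2]>.015)&(P[...,2]<.07)
q=P[o];t=q[q[:,2]>.04];print('handle',len(q),len(t),t[:,2].mean(),cv2.minAreaRect(t[:,:2].astype(np.float32)*1000), fitline(t[:,:2]))
rod=(P[...,2]>.025)&(P[...,2]<.05)&(hsv[...,1]<60)&(v>90)&(P[...,0]>.47);q=P[rod]
if len(q):print('rod',len(q),np.median(q[:,2]),fitline(q[:,:2]),q[:,0].min(),q[:,0].max())
```

```text
[ 0.4156619  -0.37617751  0.16065448] [ 9.98566418e-01  5.35202218e-02 -8.09039545e-04 -2.02542157e-04]
handle 4994 3287 0.044882757033078494 ((438.8594055175781, -374.41021728515625), (88.82139587402344, 25.710115432739258), 5.985127925872803) ((np.float32(0.9944004), np.float32(0.105678216)), (np.float32(0.44115707), np.float32(-0.3741798)))
rod 1625 0.03989744289348743 ((np.float32(0.11360949), np.float32(0.9935255)), (np.float32(0.53740835), np.float32(-0.298503))) 0.482903373073988 0.5671967815961126
```

View pics/w1.png

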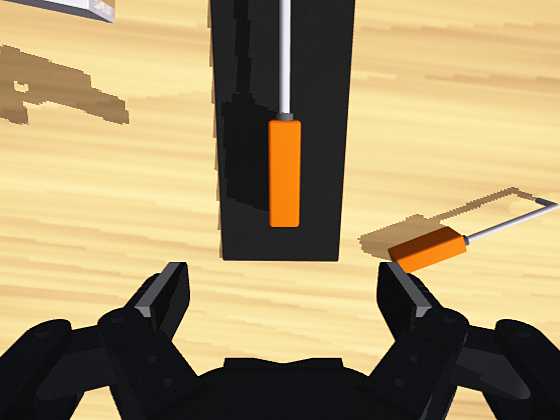

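The wrist view shows the middle hook's handle at (285,174), upright on the mat. The small look-alike at (430,250) is clear of the fingers.

Run:
```python
from h import *
go([.447,-.373,.06],6)
go([.447,-.373,.013],6)
```

```text
shift [ 0.1605 -0.0041  0.5062] turn [0.0004 0.0007 0.0006] rows>= 3.0 1.0
shift [ 0.1608 -0.0043  0.7412] turn [0.0004 0.0007 0.0006] rows>= 4.0 1.0
```

Request:
{"fn": "step_arm", "kwargs": {"plan": [{"dx": 0.16,"dy": -0.004,"dz": 0.15,"rx": 0,"ry": 0,"rz": 0,"fingers": 1},{"dx": 0.16,"dy": -0.004,"dz": 0.3,"rx": 0,"ry": 0,"rz": 0,"fingers": 1},{"dx": 0.16,"dy": -0.004,"dz": 0.45,"rx": 0,"ry": 0,"rz": 0,"fingers": 1},{"dx": 0.16,"dy": -0.004,"dz": 0.55,"rx": 0,"ry": 0,"rz": 0,"fingers": 1},{"dx": 0.16,"dy": -0.004,"dz": 0.65,"rx": 0,"ry": 0,"rz": 0,"fingers": 1},{"dx": 0.16,"dy": -0.004,"dz": 0.7,"rx": 0,"ry": 0,"rz": 0,"fingers": 1},{"dx": 0.16,"dy": -0.004,"dz": 0.74,"rx": 0,"ry": 0,"rz": 0,"fingers": 1},{"dx": 0.16,"dy": -0.004,"dz": 0.74,"rx": 0,"ry": 0,"rz": 0,"fingers": 1},{"dx": 0.16,"dy": -0.004,"dz": 0.74,"rx": 0,"ry": 0,"rz": 0,"fingers": 1}]}}

```text
time: 1.87
tool_pos: [0.4473, -0.3735, 0.014]
eef_rot: [0.999, 0.052, 0.0, 0.001]
force: [-0.1, 0.3, -0.7]
width: 0.0854
```

Run:
```python
from h import *
s=robot.read_state();print(s['tool_pos'],s['eef_rot'],s['force'])
f=robot.grab_frame('wrist');img=f['img'];cv2.imwrite('pics/w2.png',img[:,:,::-1])
```

```text
[ 0.44734389 -0.37346702  0.013985  ] [9.98651327e-01 5.19144233e-02 3.27340577e-04 5.59717483e-04] [-0.14682503  0.34090852 -0.70089266]
```

View pics/w2.png

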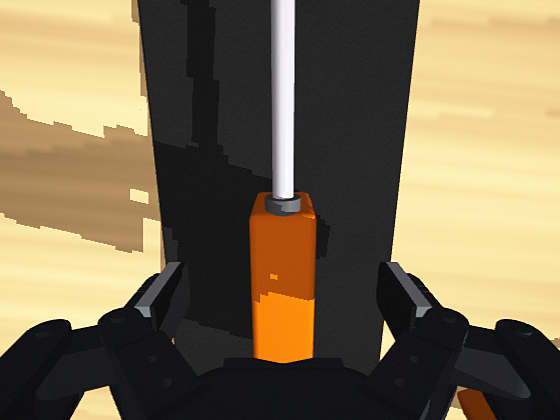

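The handle is centred between the pads at (283,270). I'll close at 60 N.

Request:
{"fn": "step_arm", "kwargs": {"plan": [{"dx": 0,"dy": 0,"dz": 0,"rx": 0,"ry": 0,"rz": 0,"fingers": -1},{"dx": 0,"dy": 0,"dz": 0,"rx": 0,"ry": 0,"rz": 0,"fingers": -1},{"dx": 0,"dy": 0,"dz": 0,"rx": 0,"ry": 0,"rz": 0,"fingers": -1},{"dx": 0,"dy": 0,"dz": 0,"rx": 0,"ry": 0,"rz": 0,"fingers": -1},{"dx": 0,"dy": 0,"dz": 0,"rx": 0,"ry": 0,"rz": 0,"fingers": -1},{"dx": 0,"dy": 0,"dz": 0,"rx": 0,"ry": 0,"rz": 0,"fingers": -1},{"dx": 0,"dy": 0,"dz": 0,"rx": 0,"ry": 0,"rz": 0,"fingers": -1},{"dx": 0,"dy": 0,"dz": 0,"rx": 0,"ry": 0,"rz": 0,"fingers": -1}], "force": 60}}

```text
time: 2.58
tool_pos: [0.4478, -0.3728, 0.0139]
eef_rot: [0.999, 0.052, 0.0, 0.001]
force: [0.9, -1.2, 5.9]
width: 0.0251
```

Run:
```python
from h import *
s=robot.read_state();print(s['tool_pos'],s['eef_rot'],s['force'],s['width'])
```

```text
[ 0.44775406 -0.37275065  0.01390107] [9.98626164e-01 5.23963878e-02 3.86637864e-04 5.02820542e-04] [ 0.88084459 -1.24032129  5.87336537] 0.02514713119114936
```

Request:
{"fn": "step_arm", "kwargs": {"plan": [{"dx": 0,"dy": 0,"dz": -0.05,"rx": 0,"ry": 0,"rz": 0,"fingers": -1},{"dx": 0,"dy": 0,"dz": -0.15,"rx": 0,"ry": 0,"rz": 0,"fingers": -1},{"dx": 0,"dy": 0,"dz": -0.3,"rx": 0,"ry": 0,"rz": 0,"fingers": -1},{"dx": -0.05,"dy": 0,"dz": -0.45,"rx": 0,"ry": 0,"rz": 0,"fingers": -1},{"dx": -0.15,"dy": 0,"dz": -0.58,"rx": 0,"ry": 0,"rz": 0,"fingers": -1},{"dx": -0.25,"dy": 0,"dz": -0.58,"rx": 0,"ry": 0,"rz": 0,"fingers": -1},{"dx": -0.3,"dy": 0,"dz": -0.58,"rx": 0,"ry": 0,"rz": 0,"fingers": -1},{"dx": -0.3,"dy": 0,"dz": -0.58,"rx": 0,"ry": 0,"rz": 0,"fingers": -1}]}}

```text
time: 3.25
tool_pos: [0.3852, -0.3776, 0.129]
eef_rot: [0.999, 0.051, -0.001, -0.001]
force: [-0.6, 1.3, -2.6]
width: 0.0256
```

Run:
```python
from h import *
s=robot.read_state();print(s['tool_pos'],s['eef_rot'],s['force'],s['width'])
f=robot.grab_frame('wrist');img=f['img'];cv2.imwrite('pics/w3.png',img[:,:,::-1])
f=robot.grab_frame('scene');img=f['img'];cv2.imwrite('pics/s3.png',img[:,:,::-1])
go([.39,-.09,.13],-4.75)
```

```text
[ 0.3852275  -0.37758599  0.12896519] [ 0.99867268  0.05148311 -0.0010955  -0.00107606] [-0.6440686   1.2996007  -2.56564226] 0.02561305772884827
shift [ 0.1617 -1.4308 -0.0053] turn [-0.0012  0.0003  0.1187] rows>= 7.0 2.0
```

View pics/w3.png

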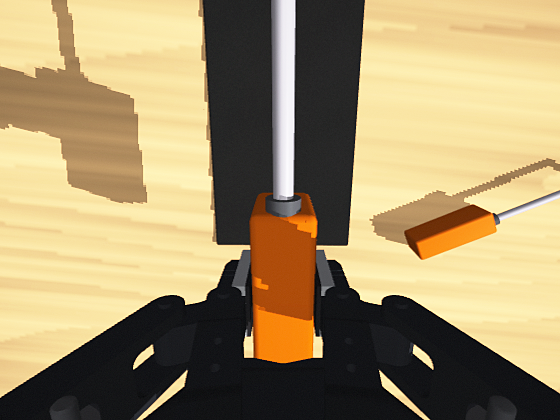

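View pics/s3.png

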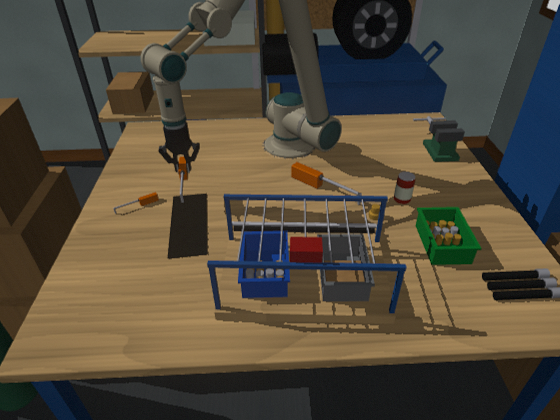

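The hook is held level. The rod is straight at column 284 in the wrist view. Next I'll move across at z≈0.13.

Request:
{"fn": "step_arm", "kwargs": {"plan": [{"dx": 0.02,"dy": -0.12,"dz": 0,"rx": 0,"ry": 0,"rz": 0.02,"fingers": -1},{"dx": 0.04,"dy": -0.3,"dz": 0,"rx": 0,"ry": 0,"rz": 0.04,"fingers": -1},{"dx": 0.06,"dy": -0.48,"dz": 0,"rx": 0,"ry": 0,"rz": 0.06,"fingers": -1},{"dx": 0.08,"dy": -0.65,"dz": 0,"rx": 0,"ry": 0,"rz": 0.08,"fingers": -1},{"dx": 0.1,"dy": -0.8,"dz": 0,"rx": 0,"ry": 0,"rz": 0.1,"fingers": -1},{"dx": 0.12,"dy": -0.93,"dz": 0,"rx": 0,"ry": 0,"rz": 0.119,"fingers": -1},{"dx": 0.12,"dy": -1.0,"dz": 0,"rx": 0,"ry": 0,"rz": 0.119,"fingers": -1},{"dx": 0.12,"dy": -1.0,"dz": 0,"rx": 0,"ry": 0,"rz": 0.119,"fingers": -1}]}}

```text
time: 4.02
tool_pos: [0.3899, -0.1738, 0.1284]
eef_rot: [0.999, -0.039, -0.001, -0.001]
force: [0.2, -0.7, -1.5]
width: 0.025
```

Run:
```python
from h import *
go([.39,-.09,.13],-4.75)
```

```text
shift [-0.0322 -0.418  -0.0067] turn [-0.0017  0.0017  0.0031] rows>= 3.0 1.0
```

Request:
{"fn": "step_arm", "kwargs": {"plan": [{"dx": -0.01,"dy": -0.15,"dz": 0,"rx": 0,"ry": 0,"rz": 0,"fingers": -1},{"dx": -0.02,"dy": -0.3,"dz": 0,"rx": 0,"ry": 0,"rz": 0,"fingers": -1},{"dx": -0.03,"dy": -0.4,"dz": 0,"rx": 0,"ry": 0,"rz": 0,"fingers": -1},{"dx": -0.03,"dy": -0.42,"dz": -0.006,"rx": 0,"ry": 0,"rz": 0.002,"fingers": -1},{"dx": -0.03,"dy": -0.42,"dz": -0.006,"rx": 0,"ry": 0,"rz": 0.002,"fingers": -1},{"dx": -0.03,"dy": -0.42,"dz": -0.006,"rx": 0,"ry": 0,"rz": 0.002,"fingers": -1}]}}

```text
time: 4.52
tool_pos: [0.3926, -0.0943, 0.1305]
eef_rot: [0.999, -0.042, 0.0, 0.001]
force: [0.8, -0.2, -2.2]
width: 0.0251
```

Run:
```python
from h import *
s=robot.read_state();print(s['tool_pos'],s['eef_rot'],s['force'],s['width'])
for n in ['wrist','top']:
    f=robot.grab_frame(n);img=f['img'];cv2.imwrite(f'pics/{n}4.png',img[:,:,::-1]);P=cloud(f,s);np.savez(n+'4.npz',P=P,img=img)
cv2.imwrite('pics/t4c.png',cv2.resize(img[80:300,240:400],None,fx=3.5,fy=2.7)[:,:,::-1])
```

```text
[ 0.3926344  -0.09428582  0.13054135] [ 9.99108292e-01 -4.22111982e-02  4.99177812e-04  7.65839076e-04] [ 0.7545071  -0.24037819 -2.22309763] 0.02506390705282162
```

View pics/wrist4.png

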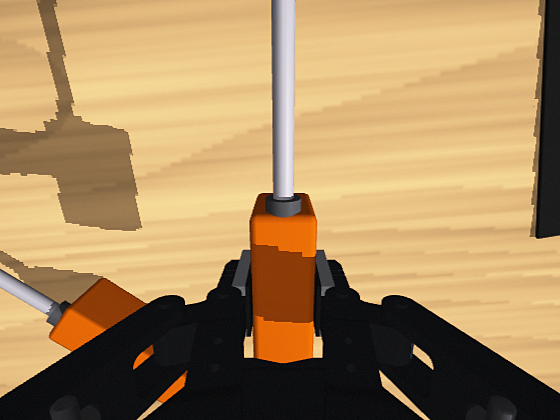

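View pics/t4c.png

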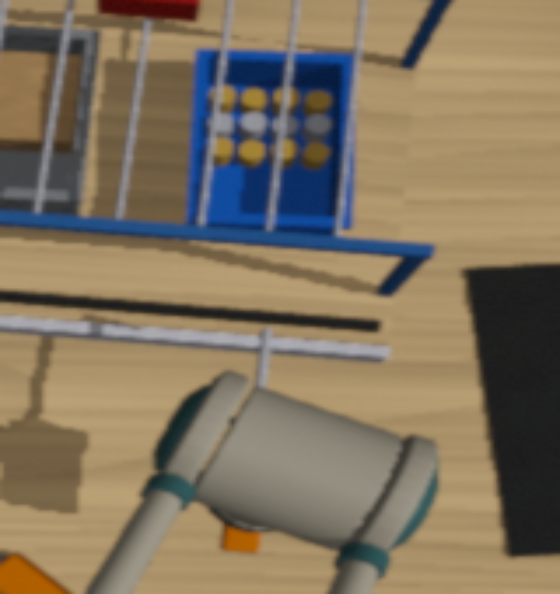

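Run:
```python
from h import *
z=np.load('top4.npz');P=z['P'];img=z['img']
for r in range(198,224,1):
    row=P[r,308:322]; k=(row[:,2]>.11)&(row[:,2]<.18)
    if k.any(): print(r,np.round(row[k].mean(0),4),k.sum())
s=robot.read_state();x=R.from_quat(s['eef_rot']).apply([1,0,0]);print(x, s['tool_pos']+.156*x)
```

```text
201 [ 0.55   -0.1065  0.1542] 2
202 [ 0.547  -0.1051  0.156 ] 3
203 [ 0.5446 -0.1052  0.1547] 3
204 [ 0.5416 -0.1051  0.1566] 3
205 [ 0.5391 -0.1052  0.1557] 3
206 [ 0.5361 -0.1051  0.1576] 3
207 [ 0.5338 -0.1052  0.1558] 3
208 [ 0.5309 -0.1052  0.1571] 3
209 [ 0.5288 -0.1054  0.1545] 3
210 [ 0.5258 -0.1053  0.1566] 3
211 [ 0.5235 -0.1041  0.1548] 4
212 [ 0.5205 -0.1027  0.1567] 3
213 [ 0.5176 -0.1026  0.1582] 3
214 [ 0.5149 -0.1026  0.1587] 3
215 [ 0.5128 -0.1029  0.1557] 3
216 [ 0.5102 -0.1029  0.1558] 3
217 [ 0.5077 -0.103   0.1549] 3
218 [ 0.5049 -0.1029  0.1561] 3
219 [ 0.5022 -0.1029  0.1569] 3
220 [ 0.4997 -0.1029  0.1563] 3
221 [ 0.4972 -0.1017  0.1556] 4
222 [ 0.4945 -0.1004  0.1559] 3
[ 9.96302359e-01 -8.59141507e-02  6.06187917e-04] [ 0.54777319 -0.10786862  0.13058521]
```

Run:
```python
from h import *
go([.5406,-.0996,.131],-4.75)
```

```text
shift [ 0.7407 -0.0381 -0.0021] turn [ 0.0006 -0.0004 -0.002 ] rows>= 4.0 1.0
```

Request:
{"fn": "step_arm", "kwargs": {"plan": [{"dx": 0.05,"dy": -0.038,"dz": 0,"rx": 0,"ry": 0,"rz": 0,"fingers": -1},{"dx": 0.15,"dy": -0.038,"dz": 0,"rx": 0,"ry": 0,"rz": 0,"fingers": -1},{"dx": 0.25,"dy": -0.038,"dz": 0,"rx": 0,"ry": 0,"rz": 0,"fingers": -1},{"dx": 0.35,"dy": -0.038,"dz": 0,"rx": 0,"ry": 0,"rz": 0,"fingers": -1},{"dx": 0.45,"dy": -0.038,"dz": 0,"rx": 0,"ry": 0,"rz": 0,"fingers": -1},{"dx": 0.55,"dy": -0.038,"dz": 0,"rx": 0,"ry": 0,"rz": 0,"fingers": -1},{"dx": 0.65,"dy": -0.038,"dz": 0,"rx": 0,"ry": 0,"rz": 0,"fingers": -1},{"dx": 0.72,"dy": -0.038,"dz": 0,"rx": 0,"ry": 0,"rz": 0,"fingers": -1},{"dx": 0.74,"dy": -0.038,"dz": 0,"rx": 0,"ry": 0,"rz": 0,"fingers": -1},{"dx": 0.74,"dy": -0.038,"dz": 0,"rx": 0,"ry": 0,"rz": 0,"fingers": -1}]}}

```text
time: 5.45
tool_pos: [0.5407, -0.0994, 0.13]
eef_rot: [0.999, -0.043, -0.0, 0.0]
force: [0.0, 1.4, -2.1]
width: 0.025
```

Run:
```python
from h import *
s=robot.read_state();print(s['tool_pos'],s['eef_rot'],s['force'],s['width'])
x=R.from_quat(s['eef_rot']).apply([1,0,0]);print(x, s['tool_pos']+.156*x)
for n in ['wrist','top','scene']:
    f=robot.grab_frame(n);img=f['img'];cv2.imwrite(f'pics/{n}5.png',img[:,:,::-1]);P=cloud(f,s);np.savez(n+'5.npz',P=P,img=img)
    if n=='top':cv2.imwrite('pics/t5c.png',cv2.resize(img[80:220,240:400],None,fx=4,fy=4)[:,:,::-1])
    if n=='scene':cv2.imwrite('pics/s5c.png',cv2.resize(img[160:320,190:420],None,fx=3.4,fy=3.4)[:,:,::-1])
```

```text
[ 0.54065188 -0.09939612  0.12997306] [ 9.99069695e-01 -4.31242752e-02 -5.74690184e-05  1.96360662e-04] [ 0.03262561  1.35975238 -2.08569701] 0.025023543607680446
[ 9.96280587e-01 -8.61683355e-02 -9.78952869e-05] [ 0.69607165 -0.11283838  0.12995779]
```

View pics/wrist5.png

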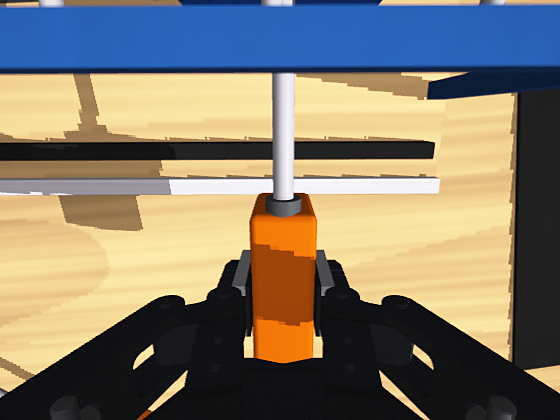

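View pics/t5c.png

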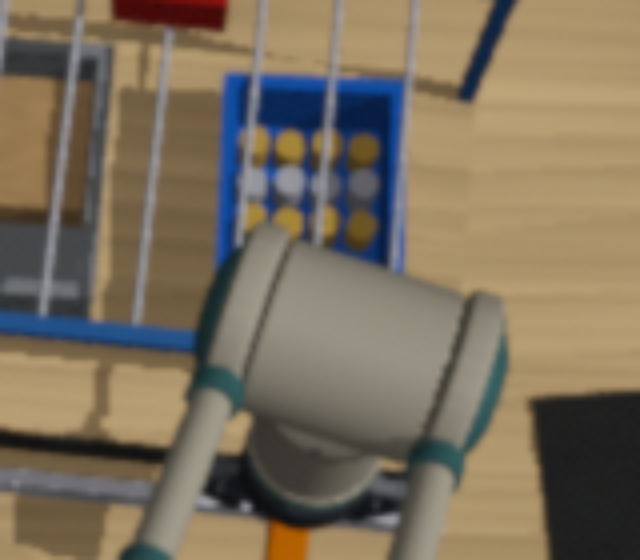

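View pics/s5c.png

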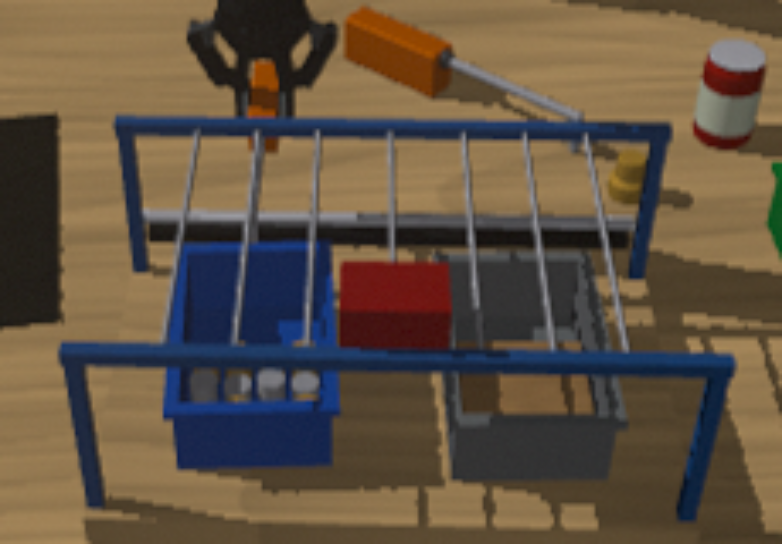

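Tip estimated at (0.696, −0.113), 16 mm inside the lip. Descending slowly.

Request:
{"fn": "step_arm", "kwargs": {"plan": [{"dx": 0,"dy": 0,"dz": 0.03,"rx": 0,"ry": 0,"rz": 0,"fingers": -1},{"dx": 0,"dy": 0,"dz": 0.06,"rx": 0,"ry": 0,"rz": 0,"fingers": -1},{"dx": 0,"dy": 0,"dz": 0.09,"rx": 0,"ry": 0,"rz": 0,"fingers": -1},{"dx": 0,"dy": 0,"dz": 0.12,"rx": 0,"ry": 0,"rz": 0,"fingers": -1},{"dx": 0,"dy": 0,"dz": 0.15,"rx": 0,"ry": 0,"rz": 0,"fingers": -1},{"dx": 0,"dy": 0,"dz": 0.18,"rx": 0,"ry": 0,"rz": 0,"fingers": -1},{"dx": 0,"dy": 0,"dz": 0.2,"rx": 0,"ry": 0,"rz": 0,"fingers": -1},{"dx": 0,"dy": 0,"dz": 0.212,"rx": 0,"ry": 0,"rz": 0,"fingers": -1},{"dx": 0,"dy": 0,"dz": 0.212,"rx": 0,"ry": 0,"rz": 0,"fingers": -1},{"dx": 0,"dy": 0,"dz": 0.212,"rx": 0,"ry": 0,"rz": 0,"fingers": -1}]}}

```text
time: 6.43
tool_pos: [0.5398, -0.0981, 0.088]
eef_rot: [0.999, -0.043, -0.0, 0.0]
force: [0.2, -0.5, -3.2]
width: 0.0254
```

```bash
cat > st.py <<'E'
from h import *
s=robot.read_state();x=R.from_quat(s['eef_rot']).apply([1,0,0])
u=np.array([.9966,-.083,0])
print(s['time'],'tcp',np.round(s['tool_pos'],4),'tip',np.round(s['tool_pos']+.156*x,4),'F',np.round(s['force'],2),'F.u',round(float(s['force']@u),2),'M',np.round(s['ft_torque'],3),s['width'])
E
python3 st.py;  python3 - <<'E'
from h import *
f=robot.grab_frame('scene');img=f['img'];cv2.imwrite('pics/s6c.png',cv2.resize(img[160:320,190:420],None,fx=3.4,fy=3.4,interpolation=cv2.INTER_CUBIC)[:,:,::-1])
E
```

```text
6.4333 tcp [ 0.5398 -0.0981  0.088 ] tip [ 0.6952 -0.1114  0.088 ] F [ 0.24 -0.48 -3.24] F.u 0.28 M [-0.034  0.036  0.024] 0.025398594411820248
```

View pics/s6c.png

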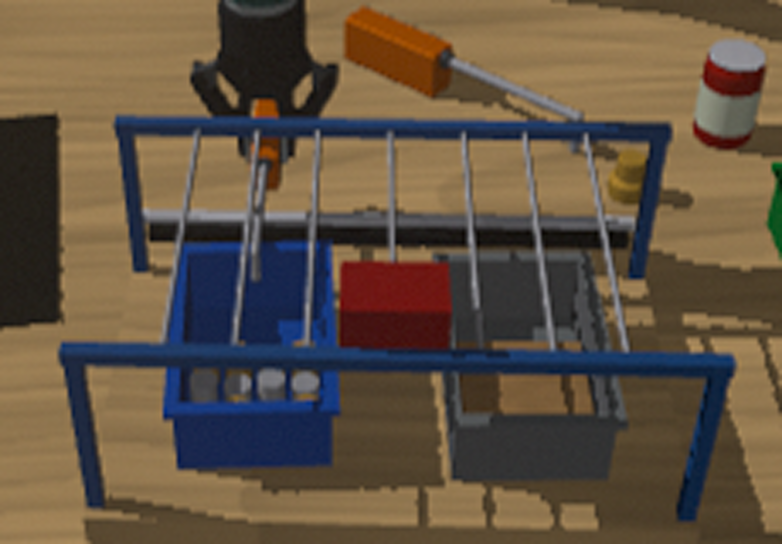

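The scene crop shows the tip inside the tote at (255,280), behind the near wall at mid-width and not touching. I'll start pulling slowly.

Request:
{"fn": "step_arm", "kwargs": {"plan": [{"dx": -0.012,"dy": 0,"dz": 0,"rx": 0,"ry": 0,"rz": 0,"fingers": -1},{"dx": -0.024,"dy": 0,"dz": 0,"rx": 0,"ry": 0,"rz": 0,"fingers": -1},{"dx": -0.036,"dy": 0,"dz": 0,"rx": 0,"ry": 0,"rz": 0,"fingers": -1},{"dx": -0.045,"dy": 0,"dz": 0,"rx": 0,"ry": 0,"rz": 0,"fingers": -1},{"dx": -0.053,"dy": 0,"dz": 0,"rx": 0,"ry": 0,"rz": 0,"fingers": -1},{"dx": -0.061,"dy": 0,"dz": 0,"rx": 0,"ry": 0,"rz": 0,"fingers": -1},{"dx": -0.069,"dy": 0,"dz": 0,"rx": 0,"ry": 0,"rz": 0,"fingers": -1},{"dx": -0.078,"dy": 0,"dz": 0,"rx": 0,"ry": 0,"rz": 0,"fingers": -1},{"dx": -0.088,"dy": 0,"dz": 0,"rx": 0,"ry": 0,"rz": 0,"fingers": -1},{"dx": -0.1,"dy": 0,"dz": 0,"rx": 0,"ry": 0,"rz": 0,"fingers": -1}]}}

```text
time: 7.32
tool_pos: [0.5203, -0.0966, 0.0883]
eef_rot: [0.999, -0.043, 0.001, 0.0]
force: [4.2, -0.6, -3.6]
width: 0.0253
```

```bash
python3 st.py
```

```text
7.3167 tcp [ 0.5203 -0.0966  0.0883] tip [ 0.6758 -0.1099  0.0885] F [ 4.21 -0.58 -3.56] F.u 4.24 M [ 0.035 -0.488  0.038] 0.025290588025552858
```

Request:
{"fn": "step_arm", "kwargs": {"plan": [{"dx": -0.014,"dy": 0,"dz": 0,"rx": 0,"ry": 0,"rz": 0,"fingers": -1},{"dx": -0.028,"dy": 0,"dz": 0,"rx": 0,"ry": 0,"rz": 0,"fingers": -1},{"dx": -0.042,"dy": 0,"dz": 0,"rx": 0,"ry": 0,"rz": 0,"fingers": -1},{"dx": -0.056,"dy": 0,"dz": 0,"rx": 0,"ry": 0,"rz": 0,"fingers": -1},{"dx": -0.07,"dy": 0,"dz": 0,"rx": 0,"ry": 0,"rz": 0,"fingers": -1},{"dx": -0.084,"dy": 0,"dz": 0,"rx": 0,"ry": 0,"rz": 0,"fingers": -1},{"dx": -0.098,"dy": 0,"dz": 0,"rx": 0,"ry": 0,"rz": 0,"fingers": -1},{"dx": -0.112,"dy": 0,"dz": 0,"rx": 0,"ry": 0,"rz": 0,"fingers": -1},{"dx": -0.126,"dy": 0,"dz": 0,"rx": 0,"ry": 0,"rz": 0,"fingers": -1},{"dx": -0.14,"dy": 0,"dz": 0,"rx": 0,"ry": 0,"rz": 0,"fingers": -1}]}}

```text
time: 8.15
tool_pos: [0.4917, -0.094, 0.0882]
eef_rot: [0.999, -0.043, 0.0, 0.0]
force: [5.3, -0.5, -2.5]
width: 0.0253
```

```bash
python3 st.py
python3 - <<'E'
from h import *
f=robot.grab_frame('scene');img=f['img'];cv2.imwrite('pics/s7c.png',cv2.resize(img[160:320,190:420],None,fx=3.4,fy=3.4,interpolation=cv2.INTER_CUBIC)[:,:,::-1])
E
```

```text
8.15 tcp [ 0.4917 -0.094   0.0882] tip [ 0.6472 -0.1073  0.0882] F [ 5.29 -0.46 -2.51] F.u 5.31 M [-0.07  -0.734 -0.013] 0.025253710900010884
```

View pics/s7c.png

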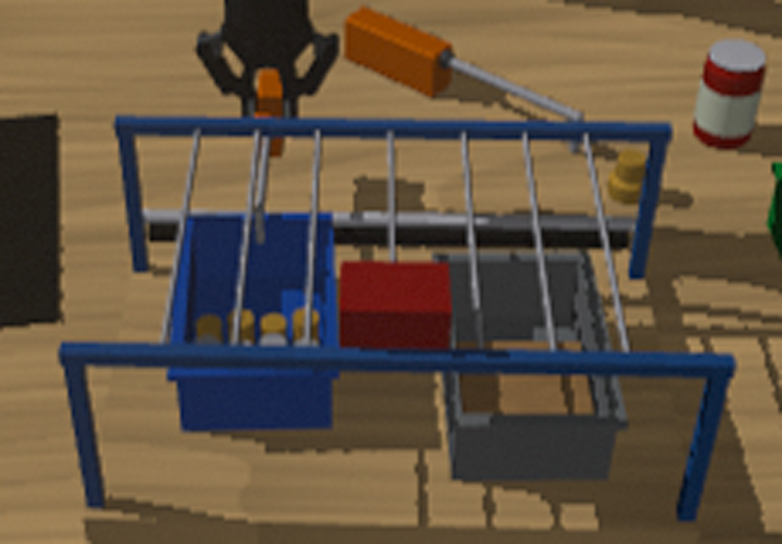

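The tote is sliding flat and drag is about 5 N. Continuing.

Request:
{"fn": "step_arm", "kwargs": {"plan": [{"dx": -0.014,"dy": 0,"dz": 0,"rx": 0,"ry": 0,"rz": 0,"fingers": -1},{"dx": -0.028,"dy": 0,"dz": 0,"rx": 0,"ry": 0,"rz": 0,"fingers": -1},{"dx": -0.042,"dy": 0,"dz": 0,"rx": 0,"ry": 0,"rz": 0,"fingers": -1},{"dx": -0.056,"dy": 0,"dz": 0,"rx": 0,"ry": 0,"rz": 0,"fingers": -1},{"dx": -0.07,"dy": 0,"dz": 0,"rx": 0,"ry": 0,"rz": 0,"fingers": -1},{"dx": -0.084,"dy": 0,"dz": 0,"rx": 0,"ry": 0,"rz": 0,"fingers": -1},{"dx": -0.098,"dy": 0,"dz": 0,"rx": 0,"ry": 0,"rz": 0,"fingers": -1},{"dx": -0.112,"dy": 0,"dz": 0,"rx": 0,"ry": 0,"rz": 0,"fingers": -1},{"dx": -0.126,"dy": 0,"dz": 0,"rx": 0,"ry": 0,"rz": 0,"fingers": -1},{"dx": -0.14,"dy": 0,"dz": 0,"rx": 0,"ry": 0,"rz": 0,"fingers": -1}]}}

```text
time: 9.03
tool_pos: [0.4638, -0.0916, 0.0881]
eef_rot: [0.999, -0.043, 0.0, 0.0]
force: [5.0, -0.4, -2.4]
width: 0.025
```

```bash
python3 st.py
python3 - <<'E'
from h import *
s=robot.read_state()
f=robot.grab_frame('scene');img=f['img'];cv2.imwrite('pics/s8c.png',cv2.resize(img[160:320,190:420],None,fx=3.4,fy=3.4,interpolation=cv2.INTER_CUBIC)[:,:,::-1])
f=robot.grab_frame('wrist');img=f['img'];cv2.imwrite('pics/w8.png',img[:,:,::-1]);np.savez('w8.npz',P=cloud(f,s),img=img)
E
```

```text
9.0333 tcp [ 0.4638 -0.0916  0.0881] tip [ 0.6192 -0.1049  0.0882] F [ 4.98 -0.42 -2.43] F.u 4.99 M [-0.037 -0.755 -0.015] 0.02504802400438848
```

View pics/s8c.png

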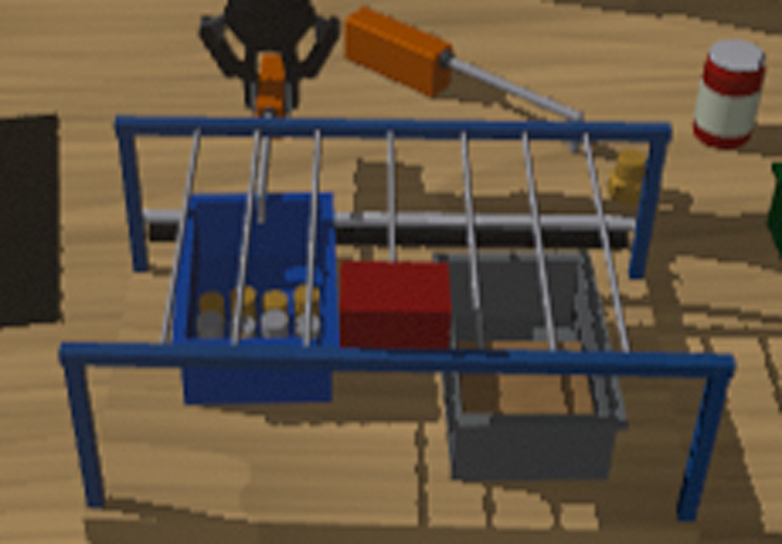

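View pics/w8.png

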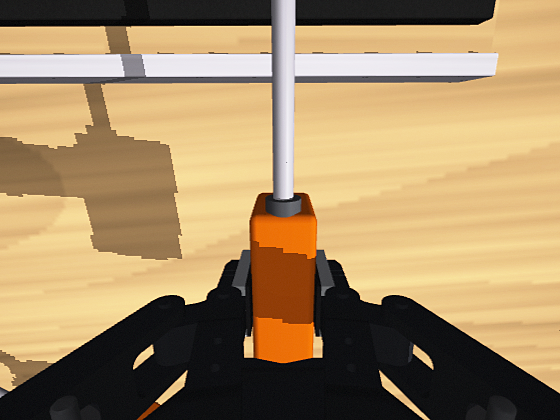

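Request:
{"fn": "step_arm", "kwargs": {"plan": [{"dx": -0.008,"dy": 0,"dz": 0,"rx": 0,"ry": 0,"rz": 0,"fingers": -1},{"dx": -0.016,"dy": 0,"dz": 0,"rx": 0,"ry": 0,"rz": 0,"fingers": -1},{"dx": -0.023,"dy": 0,"dz": 0,"rx": 0,"ry": 0,"rz": 0,"fingers": -1},{"dx": -0.03,"dy": 0,"dz": 0,"rx": 0,"ry": 0,"rz": 0,"fingers": -1},{"dx": -0.036,"dy": 0,"dz": 0,"rx": 0,"ry": 0,"rz": 0,"fingers": -1},{"dx": -0.042,"dy": 0,"dz": 0,"rx": 0,"ry": 0,"rz": 0,"fingers": -1},{"dx": -0.048,"dy": 0,"dz": 0,"rx": 0,"ry": 0,"rz": 0,"fingers": -1},{"dx": -0.054,"dy": 0,"dz": 0,"rx": 0,"ry": 0,"rz": 0,"fingers": -1},{"dx": -0.06,"dy": 0,"dz": 0,"rx": 0,"ry": 0,"rz": 0,"fingers": -1}]}}

```text
time: 9.88
tool_pos: [0.452, -0.0906, 0.0881]
eef_rot: [0.999, -0.043, 0.0, 0.0]
force: [5.2, -0.1, -2.2]
width: 0.0251
```

```bash
python3 st.py
```

```text
9.8833 tcp [ 0.452  -0.0906  0.0881] tip [ 0.6074 -0.1039  0.0882] F [ 5.17 -0.1  -2.23] F.u 5.16 M [-0.03  -0.806 -0.007] 0.02511588922202845
```

Next, 1 mm rows in shorter calls, watching the force. Sliding baseline is about 5 N.

Request:
{"fn": "step_arm", "kwargs": {"plan": [{"dx": -0.004,"dy": 0,"dz": 0,"rx": 0,"ry": 0,"rz": 0,"fingers": -1},{"dx": -0.008,"dy": 0,"dz": 0,"rx": 0,"ry": 0,"rz": 0,"fingers": -1},{"dx": -0.012,"dy": 0,"dz": 0,"rx": 0,"ry": 0,"rz": 0,"fingers": -1},{"dx": -0.016,"dy": 0,"dz": 0,"rx": 0,"ry": 0,"rz": 0,"fingers": -1},{"dx": -0.02,"dy": 0,"dz": 0,"rx": 0,"ry": 0,"rz": 0,"fingers": -1}]}}

```text
time: 10.3
tool_pos: [0.449, -0.0905, 0.0882]
eef_rot: [0.999, -0.043, 0.001, 0.0]
force: [6.5, -0.9, -4.4]
width: 0.0252
```

```bash
python3 st.py
```

```text
10.3 tcp [ 0.449  -0.0905  0.0882] tip [ 0.6044 -0.1038  0.0885] F [ 6.51 -0.87 -4.45] F.u 6.56 M [-0.067 -0.843 -0.015] 0.025188503654096143
```

Request:
{"fn": "step_arm", "kwargs": {"plan": [{"dx": -0.003,"dy": 0,"dz": 0,"rx": 0,"ry": 0,"rz": 0,"fingers": -1},{"dx": -0.006,"dy": 0,"dz": 0,"rx": 0,"ry": 0,"rz": 0,"fingers": -1},{"dx": -0.009,"dy": 0,"dz": 0,"rx": 0,"ry": 0,"rz": 0,"fingers": -1}]}}

```text
time: 10.55
tool_pos: [0.4474, -0.0904, 0.0882]
eef_rot: [0.999, -0.043, 0.001, 0.0]
force: [9.0, -1.4, -4.9]
width: 0.0248
```

```bash
python3 st.py
```

```text
10.55 tcp [ 0.4474 -0.0904  0.0882] tip [ 0.6028 -0.1038  0.0886] F [ 8.99 -1.42 -4.94] F.u 9.07 M [-0.084 -1.18  -0.05 ] 0.024822146417077036
```

```bash
cat > tote.py <<'E'
from h import *
import sys
tag=sys.argv[1]
f=robot.grab_frame('scene');img=f['img'];cv2.imwrite(f'pics/s{tag}.png',cv2.resize(img[160:320,190:420],None,fx=3.4,fy=3.4,interpolation=cv2.INTER_CUBIC)[:,:,::-1])
for n in ['scene','top']:
    if n=='top': f=robot.grab_frame('top');img=f['img'];cv2.imwrite(f'pics/t{tag}.png',cv2.resize(img[80:220,240:400],None,fx=4,fy=4)[:,:,::-1])
    P=cloud(f);hsv=cv2.cvtColor(img,cv2.COLOR_RGB2HSV)
    b=(hsv[...,0]>105)&(hsv[...,0]<128)&(hsv[...,1]>120)&(P[...,2]>.09)&(P[...,2]<.115)&(P[...,0]>.55)&(P[...,0]<.9)&(P[...,1]>-.2)&(P[...,1]<-.02)
    q=P[b]
    if len(q)<30: print(n,len(q));continue
    print(n,len(q),cv2.minAreaRect(q[:,:2].astype(np.float32)*1000),q[:,2].mean())
    # plane of rim
    k=abs(q[:,2]-np.median(q[:,2]))<.006;A=np.c_[q[k,:2],np.ones(k.sum())];print(' plane',np.round(np.linalg.lstsq(A,q[k,2],rcond=None)[0],4))
    def edge(mask,nm):
        t=q[mask]
        if len(t)>15:
            d,c=fitline(t[:,:2]);print(' ',nm,len(t),'dir',np.round(d,4),'c',np.round(c,4))
    edge(q[:,1]>q[:,1].max()-.018,'left');edge(q[:,1]<q[:,1].min()+.018,'right');edge(q[:,0]>q[:,0].max()-.014,'far');edge(q[:,0]<q[:,0].min()+.016,'near')
E
python3 tote.py 9;python3 st.py
```

```text
scene 531 ((686.1952514648438, -108.65740966796875), (125.88521575927734, 192.43966674804688), 85.1109390258789) 0.09910224402453373
 plane [0.0011 0.0072 0.0996]
  left 149 dir [ 0.9983 -0.0585] c [ 0.6744 -0.0502]
  right 123 dir [ 0.998  -0.0635] c [ 0.6983 -0.1687]
  far 150 dir [0.0566 0.9984] c [ 0.7789 -0.0865]
  near 106 dir [0.0807 0.9967] c [ 0.5963 -0.1096]
top 603 ((681.405517578125, -112.6058120727539), (129.70726013183594, 191.8853759765625), 85.26423645019531) 0.09915403236860462
 plane [-0.0012  0.0015  0.1003]
  left 176 dir [ 0.9979 -0.0653] c [ 0.6694 -0.0512]
  right 120 dir [ 0.9966 -0.0825] c [ 0.6779 -0.1746]
  far 125 dir [0.0572 0.9984] c [ 0.7712 -0.1099]
  near 173 dir [0.0474 0.9989] c [ 0.5916 -0.1141]
10.65 tcp [ 0.4474 -0.0904  0.0883] tip [ 0.6029 -0.1038  0.0887] F [ 7.9   0.48 -5.32] F.u 7.83 M [-0.087 -1.006 -0.011] 0.025178365821120624
```

View pics/s9.png

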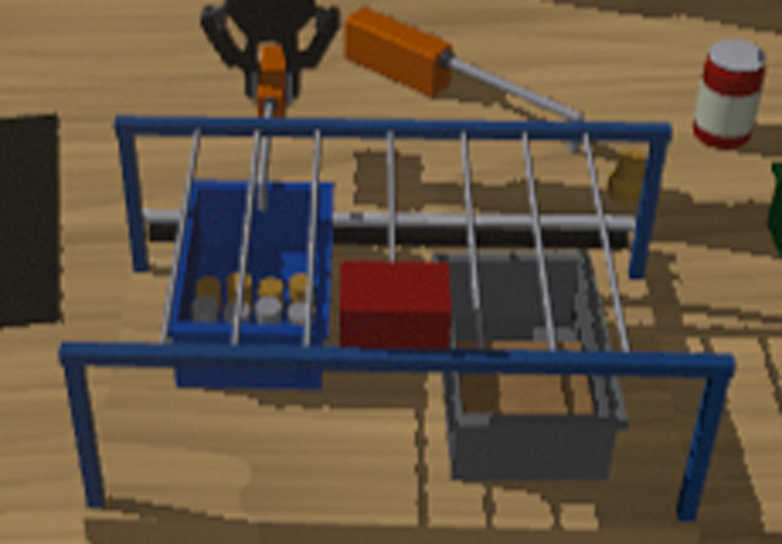

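View pics/t9.png

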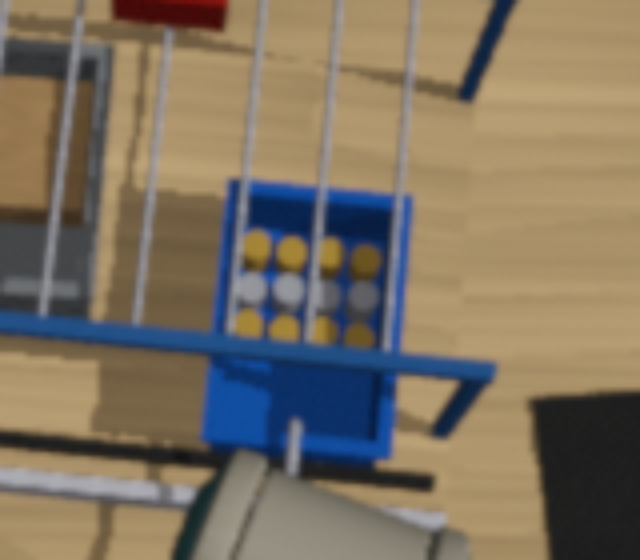

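The tote is at yaw about −4°, close to the rack's −4.75°, with flat rim. The hook tip is at the wall middle, (295,430) in the top crop. The force is near 8 N, so I'll take one or two more sub-millimetre steps to tell a turning tote from a firm stop.

Request:
{"fn": "step_arm", "kwargs": {"plan": [{"dx": -0.002,"dy": 0,"dz": 0,"rx": 0,"ry": 0,"rz": 0,"fingers": -1},{"dx": -0.004,"dy": 0,"dz": 0,"rx": 0,"ry": 0,"rz": 0,"fingers": -1},{"dx": -0.004,"dy": 0,"dz": 0,"rx": 0,"ry": 0,"rz": 0,"fingers": -1}]}}

```text
time: 10.9
tool_pos: [0.4474, -0.0905, 0.0883]
eef_rot: [0.999, -0.043, 0.002, 0.0]
force: [9.3, -0.8, -5.7]
width: 0.0249
```

```bash
python3 st.py; python3 tote.py 10;python3 st.py
```

```text
10.9 tcp [ 0.4474 -0.0905  0.0883] tip [ 0.6028 -0.1038  0.089 ] F [ 9.27 -0.76 -5.67] F.u 9.3 M [-0.103 -1.18   0.002] 0.024883527019552508
scene 535 ((685.8839111328125, -108.47569274902344), (125.82557678222656, 192.2637481689453), 85.06281280517578) 0.09889608791004012
 plane [0.0007 0.0055 0.0995]
  left 151 dir [ 0.9982 -0.0606] c [ 0.6969 -0.0517]
  right 124 dir [ 0.9977 -0.0684] c [ 0.7331 -0.1708]
  far 148 dir [0.0616 0.9981] c [ 0.7773 -0.1182]
  near 102 dir [0.0703 0.9975] c [ 0.5958 -0.1127]
top 602 ((681.0782470703125, -112.73854064941406), (130.00320434570312, 192.65487670898438), 85.26493835449219) 0.09950343014322854
 plane [-0.0023  0.0015  0.1014]
  left 175 dir [ 0.9978 -0.0658] c [ 0.667  -0.0509]
  right 113 dir [ 0.9972 -0.075 ] c [ 0.7086 -0.1766]
  far 139 dir [0.0656 0.9978] c [ 0.7697 -0.1229]
  near 176 dir [0.0483 0.9988] c [ 0.5915 -0.1144]
11.0 tcp [ 0.4474 -0.0905  0.0883] tip [ 0.6029 -0.1038  0.089 ] F [ 9.38 -0.52 -5.5 ] F.u 9.39 M [-0.113 -1.089 -0.003] 0.02483912130031672
```

The force now holds at 9.3 N without advance, but both cameras put the tote at about −3.8° against the strip's −4.8°. It is still roughly 1° askew, with the left corner touching. Pulling harder risks tipping it, so I'll unload, shift the hook 28 mm to the right and pull gently there for a longer lever.

Request:
{"fn": "step_arm", "kwargs": {"plan": [{"dx": 0.01,"dy": 0,"dz": 0,"rx": 0,"ry": 0,"rz": 0,"fingers": -1},{"dx": 0.025,"dy": 0,"dz": 0,"rx": 0,"ry": 0,"rz": 0,"fingers": -1},{"dx": 0.035,"dy": 0,"dz": 0,"rx": 0,"ry": 0,"rz": 0,"fingers": -1},{"dx": 0.035,"dy": 0,"dz": 0,"rx": 0,"ry": 0,"rz": 0,"fingers": -1},{"dx": 0.035,"dy": 0.04,"dz": 0,"rx": 0,"ry": 0,"rz": 0,"fingers": -1},{"dx": 0.035,"dy": 0.09,"dz": 0,"rx": 0,"ry": 0,"rz": 0,"fingers": -1},{"dx": 0.035,"dy": 0.13,"dz": 0,"rx": 0,"ry": 0,"rz": 0,"fingers": -1},{"dx": 0.035,"dy": 0.14,"dz": 0,"rx": 0,"ry": 0,"rz": 0,"fingers": -1},{"dx": 0.035,"dy": 0.14,"dz": 0,"rx": 0,"ry": 0,"rz": 0,"fingers": -1},{"dx": 0.035,"dy": 0.14,"dz": 0,"rx": 0,"ry": 0,"rz": 0,"fingers": -1}]}}

```text
time: 11.83
tool_pos: [0.4498, -0.1188, 0.0881]
eef_rot: [0.999, -0.043, -0.0, -0.0]
force: [0.7, 0.6, -1.9]
width: 0.0254
```

```bash
python3 st.py; python3 tote.py 11
```

```text
11.8333 tcp [ 0.4498 -0.1188  0.0881] tip [ 0.6052 -0.1323  0.088 ] F [ 0.67  0.59 -1.86] F.u 0.62 M [0.002 0.06  0.025] 0.025414349251811717
scene 534 ((685.0789184570312, -108.44205474853516), (126.03357696533203, 193.18992614746094), 84.96363830566406) 0.09881609870726168
 plane [0.0013 0.0054 0.099 ]
  left 150 dir [ 0.9981 -0.0611] c [ 0.6859 -0.0505]
  right 120 dir [ 0.9984 -0.0572] c [ 0.7121 -0.1695]
  far 152 dir [0.0665 0.9978] c [ 0.7767 -0.1217]
  near 94 dir [0.0423 0.9991] c [ 0.5964 -0.1158]
top 579 ((682.0803833007812, -112.66535186767578), (129.7761688232422, 190.16995239257812), 85.40496826171875) 0.09930042059631929
 plane [-0.0048  0.0011  0.1029]
  left 176 dir [ 0.9985 -0.0539] c [ 0.667  -0.0512]
  right 120 dir [ 0.9967 -0.0817] c [ 0.6774 -0.1744]
  far 131 dir [0.0523 0.9986] c [ 0.7707 -0.1203]
  near 149 dir [0.0456 0.999 ] c [ 0.5922 -0.1114]
```

View pics/t11.png

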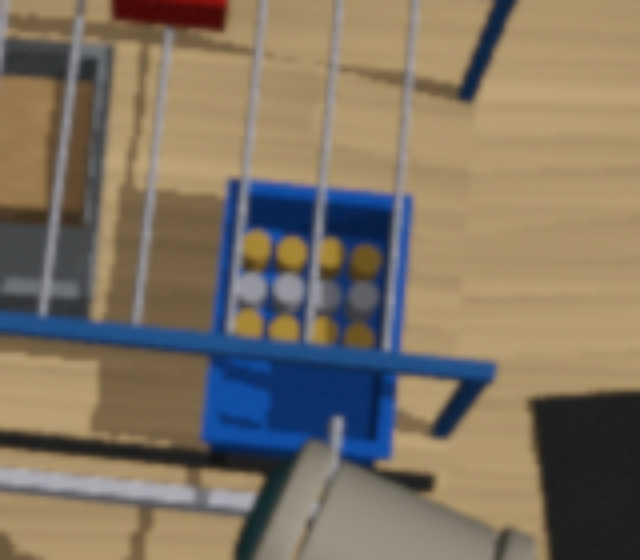

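Request:
{"fn": "step_arm", "kwargs": {"plan": [{"dx": -0.005,"dy": 0,"dz": 0,"rx": 0,"ry": 0,"rz": 0,"fingers": -1},{"dx": -0.01,"dy": 0,"dz": 0,"rx": 0,"ry": 0,"rz": 0,"fingers": -1},{"dx": -0.015,"dy": 0,"dz": 0,"rx": 0,"ry": 0,"rz": 0,"fingers": -1},{"dx": -0.019,"dy": 0,"dz": 0,"rx": 0,"ry": 0,"rz": 0,"fingers": -1},{"dx": -0.022,"dy": 0,"dz": 0,"rx": 0,"ry": 0,"rz": 0,"fingers": -1}]}}

```text
time: 12.35
tool_pos: [0.4455, -0.118, 0.0881]
eef_rot: [0.999, -0.043, -0.0, 0.0]
force: [0.6, -0.6, -1.9]
width: 0.025
```

```bash
python3 st.py
```

```text
12.35 tcp [ 0.4455 -0.118   0.0881] tip [ 0.6009 -0.1312  0.0881] F [ 0.62 -0.57 -1.87] F.u 0.67 M [-0.033  0.032  0.043] 0.024989030289878315
```

Request:
{"fn": "step_arm", "kwargs": {"plan": [{"dx": -0.004,"dy": 0,"dz": 0,"rx": 0,"ry": 0,"rz": 0,"fingers": -1},{"dx": -0.008,"dy": 0,"dz": 0,"rx": 0,"ry": 0,"rz": 0,"fingers": -1},{"dx": -0.012,"dy": 0,"dz": 0,"rx": 0,"ry": 0,"rz": 0,"fingers": -1},{"dx": -0.012,"dy": 0,"dz": 0,"rx": 0,"ry": 0,"rz": 0,"fingers": -1}]}}

```text
time: 12.68
tool_pos: [0.4452, -0.1182, 0.0884]
eef_rot: [0.999, -0.043, 0.002, 0.0]
force: [5.7, 0.6, -5.4]
width: 0.0249
```

```bash
python3 st.py
```

```text
12.6833 tcp [ 0.4452 -0.1182  0.0884] tip [ 0.6007 -0.1315  0.089 ] F [ 5.74  0.6  -5.44] F.u 5.67 M [ 0.183 -0.501  0.206] 0.02487695641248665
```

Request:
{"fn": "step_arm", "kwargs": {"plan": [{"dx": -0.003,"dy": 0,"dz": 0,"rx": 0,"ry": 0,"rz": 0,"fingers": -1},{"dx": -0.005,"dy": 0,"dz": 0,"rx": 0,"ry": 0,"rz": 0,"fingers": -1},{"dx": -0.005,"dy": 0,"dz": 0,"rx": 0,"ry": 0,"rz": 0,"fingers": -1}]}}

```text
time: 12.93
tool_pos: [0.4452, -0.1183, 0.0884]
eef_rot: [0.999, -0.043, 0.003, 0.0]
force: [9.1, 0.5, -6.4]
width: 0.025
```

```bash
python3 st.py;python3 tote.py 12;python3 st.py
```

```text
12.9333 tcp [ 0.4452 -0.1183  0.0884] tip [ 0.6007 -0.1316  0.0894] F [ 9.1   0.52 -6.41] F.u 9.02 M [ 0.217 -0.664  0.236] 0.024962783192099876
scene 539 ((684.5750732421875, -108.34516143798828), (125.72887420654297, 195.46861267089844), 85.05278778076172) 0.0989535570325828
 plane [0.0021 0.0075 0.0988]
  left 148 dir [ 0.9985 -0.0542] c [ 0.6722 -0.0503]
  right 123 dir [ 0.9976 -0.0691] c [ 0.6977 -0.1684]
  far 142 dir [0.067  0.9978] c [ 0.7776 -0.1128]
  near 83 dir [0.0577 0.9983] c [ 0.5937 -0.1322]
top 604 ((681.43017578125, -112.51176452636719), (129.52206420898438, 192.4544219970703), 85.305419921875) 0.09934082823134688
 plane [-0.0011  0.0026  0.1005]
  left 176 dir [ 0.998 -0.063] c [ 0.6633 -0.0513]
  right 120 dir [ 0.9963 -0.0859] c [ 0.6779 -0.1743]
  far 136 dir [0.055  0.9985] c [ 0.7707 -0.1071]
  near 180 dir [0.0472 0.9989] c [ 0.5919 -0.1119]
13.0333 tcp [ 0.4452 -0.1183  0.0884] tip [ 0.6007 -0.1316  0.0893] F [ 8.56  1.82 -7.01] F.u 8.38 M [ 0.206 -0.691  0.253] 0.025660793666236026
```

At equal load, the contact points at centre and right give a wall slope of 0.079 against the strip's 0.083. That is square within about 0.3°, and the wall was stiff at both spots, so the 1° in the camera edge fits looks like fit bias. I'll go back to the middle for the light steady lean.

Request:
{"fn": "step_arm", "kwargs": {"plan": [{"dx": 0.01,"dy": 0,"dz": 0,"rx": 0,"ry": 0,"rz": 0,"fingers": -1},{"dx": 0.025,"dy": 0,"dz": 0,"rx": 0,"ry": 0,"rz": 0,"fingers": -1},{"dx": 0.035,"dy": 0,"dz": 0.005,"rx": 0,"ry": 0,"rz": 0,"fingers": -1},{"dx": 0.035,"dy": 0,"dz": 0.005,"rx": 0,"ry": 0,"rz": 0,"fingers": -1},{"dx": 0.035,"dy": -0.05,"dz": 0.005,"rx": 0,"ry": 0,"rz": 0,"fingers": -1},{"dx": 0.035,"dy": -0.1,"dz": 0.005,"rx": 0,"ry": 0,"rz": 0,"fingers": -1},{"dx": 0.035,"dy": -0.13,"dz": 0.005,"rx": 0,"ry": 0,"rz": 0,"fingers": -1},{"dx": 0.035,"dy": -0.14,"dz": 0.005,"rx": 0,"ry": 0,"rz": 0,"fingers": -1},{"dx": 0.035,"dy": -0.14,"dz": 0.005,"rx": 0,"ry": 0,"rz": 0,"fingers": -1},{"dx": 0.035,"dy": -0.14,"dz": 0.005,"rx": 0,"ry": 0,"rz": 0,"fingers": -1}]}}

```text
time: 13.87
tool_pos: [0.4516, -0.0902, 0.0872]
eef_rot: [0.999, -0.042, 0.0, 0.0]
force: [0.8, 1.0, -2.0]
width: 0.0249
```

```bash
python3 st.py
```

```text
13.8667 tcp [ 0.4516 -0.0902  0.0872] tip [ 0.6071 -0.1034  0.0872] F [ 0.77  0.96 -1.97] F.u 0.69 M [ 0.048  0.021 -0.011] 0.024887151203144105
```

Request:
{"fn": "step_arm", "kwargs": {"plan": [{"dx": -0.006,"dy": 0,"dz": 0,"rx": 0,"ry": 0,"rz": 0,"fingers": -1},{"dx": -0.012,"dy": 0,"dz": 0,"rx": 0,"ry": 0,"rz": 0,"fingers": -1},{"dx": -0.017,"dy": 0,"dz": 0,"rx": 0,"ry": 0,"rz": 0,"fingers": -1},{"dx": -0.021,"dy": 0,"dz": 0,"rx": 0,"ry": 0,"rz": 0,"fingers": -1},{"dx": -0.021,"dy": 0,"dz": 0,"rx": 0,"ry": 0,"rz": 0,"fingers": -1}]}}

```text
time: 14.28
tool_pos: [0.4476, -0.0904, 0.0872]
eef_rot: [0.999, -0.043, 0.0, 0.0]
force: [1.2, 0.2, -2.6]
width: 0.0254
```

```bash
python3 st.py
```

```text
14.2833 tcp [ 0.4476 -0.0904  0.0872] tip [ 0.603  -0.1038  0.0873] F [ 1.23  0.24 -2.63] F.u 1.21 M [-0.036 -0.065  0.004] 0.02535271645776876
```

Request:
{"fn": "step_arm", "kwargs": {"plan": [{"dx": -0.003,"dy": 0,"dz": 0,"rx": 0,"ry": 0,"rz": 0,"fingers": -1},{"dx": -0.006,"dy": 0,"dz": 0.002,"rx": 0,"ry": 0,"rz": 0,"fingers": -1},{"dx": -0.009,"dy": 0,"dz": 0.004,"rx": 0,"ry": 0,"rz": 0,"fingers": -1},{"dx": -0.009,"dy": 0,"dz": 0.004,"rx": 0,"ry": 0,"rz": 0,"fingers": -1}]}}

```text
time: 14.62
tool_pos: [0.4475, -0.0905, 0.0867]
eef_rot: [0.999, -0.043, 0.002, 0.0]
force: [4.8, -0.4, -3.3]
width: 0.025
```

```bash
python3 st.py
```

```text
14.6167 tcp [ 0.4475 -0.0905  0.0867] tip [ 0.6029 -0.1038  0.0874] F [ 4.79 -0.38 -3.32] F.u 4.81 M [ 0.002 -0.745  0.076] 0.024958243498273264
```

Request:
{"fn": "step_arm", "kwargs": {"plan": [{"dx": -0.002,"dy": 0,"dz": 0.001,"rx": 0,"ry": 0,"rz": 0,"fingers": -1},{"dx": -0.004,"dy": 0,"dz": 0.002,"rx": 0,"ry": 0,"rz": 0,"fingers": -1},{"dx": -0.005,"dy": 0,"dz": 0.003,"rx": 0,"ry": 0,"rz": 0,"fingers": -1},{"dx": -0.005,"dy": 0,"dz": 0.003,"rx": 0,"ry": 0,"rz": 0,"fingers": -1},{"dx": -0.005,"dy": 0,"dz": 0.003,"rx": 0,"ry": 0,"rz": 0,"fingers": -1},{"dx": -0.005,"dy": 0,"dz": 0.003,"rx": 0,"ry": 0,"rz": 0,"fingers": -1}]}}

```text
time: 15.12
tool_pos: [0.4474, -0.0906, 0.0864]
eef_rot: [0.999, -0.043, 0.003, 0.001]
force: [7.7, -0.0, -2.1]
width: 0.0254
```

```bash
python3 st.py
```

```text
15.1167 tcp [ 0.4474 -0.0906  0.0864] tip [ 0.6028 -0.1039  0.0873] F [ 7.72 -0.04 -2.1 ] F.u 7.7 M [ 0.045 -0.958  0.093] 0.02538577781516877
```

Pull is steady at about 7 N with no vertical load. I'll hold for about a second, then unload.

Request:
{"fn": "step_arm", "kwargs": {"plan": [{"dx": 0,"dy": 0,"dz": 0,"rx": 0,"ry": 0,"rz": 0,"fingers": -1},{"dx": 0,"dy": 0,"dz": 0,"rx": 0,"ry": 0,"rz": 0,"fingers": -1},{"dx": 0,"dy": 0,"dz": 0,"rx": 0,"ry": 0,"rz": 0,"fingers": -1},{"dx": 0,"dy": 0,"dz": 0,"rx": 0,"ry": 0,"rz": 0,"fingers": -1},{"dx": 0,"dy": 0,"dz": 0,"rx": 0,"ry": 0,"rz": 0,"fingers": -1},{"dx": 0,"dy": 0,"dz": 0,"rx": 0,"ry": 0,"rz": 0,"fingers": -1},{"dx": 0,"dy": 0,"dz": 0,"rx": 0,"ry": 0,"rz": 0,"fingers": -1},{"dx": 0,"dy": 0,"dz": 0,"rx": 0,"ry": 0,"rz": 0,"fingers": -1},{"dx": 0,"dy": 0,"dz": 0,"rx": 0,"ry": 0,"rz": 0,"fingers": -1},{"dx": 0,"dy": 0,"dz": 0,"rx": 0,"ry": 0,"rz": 0,"fingers": -1}]}}

```text
time: 15.95
tool_pos: [0.4474, -0.0906, 0.0864]
eef_rot: [0.999, -0.043, 0.003, 0.001]
force: [6.3, 0.6, -3.0]
width: 0.0252
```

```bash
python3 st.py
```

```text
15.95 tcp [ 0.4474 -0.0906  0.0864] tip [ 0.6029 -0.1039  0.0873] F [ 6.26  0.61 -3.  ] F.u 6.19 M [ 0.031 -0.982  0.121] 0.025247495948115862
```

Request:
{"fn": "step_arm", "kwargs": {"plan": [{"dx": 0.008,"dy": 0,"dz": 0,"rx": 0,"ry": 0,"rz": 0,"fingers": -1},{"dx": 0.016,"dy": 0,"dz": 0,"rx": 0,"ry": 0,"rz": 0,"fingers": -1},{"dx": 0.03,"dy": 0,"dz": 0,"rx": 0,"ry": 0,"rz": 0,"fingers": -1},{"dx": 0.05,"dy": 0,"dz": 0,"rx": 0,"ry": 0,"rz": 0,"fingers": -1},{"dx": 0.06,"dy": 0,"dz": 0,"rx": 0,"ry": 0,"rz": 0,"fingers": -1},{"dx": 0.065,"dy": 0,"dz": 0,"rx": 0,"ry": 0,"rz": 0,"fingers": -1},{"dx": 0.065,"dy": 0,"dz": 0,"rx": 0,"ry": 0,"rz": 0,"fingers": -1}]}}

```text
time: 16.53
tool_pos: [0.4575, -0.091, 0.0855]
eef_rot: [0.999, -0.043, -0.0, -0.0]
force: [-0.1, 1.4, -2.3]
width: 0.0252
```

```bash
python3 st.py; python3 tote.py 13
```

```text
16.5333 tcp [ 0.4575 -0.091   0.0855] tip [ 0.613  -0.1043  0.0854] F [-0.11  1.36 -2.31] F.u -0.23 M [-0.028  0.046  0.005] 0.025219667127342468
scene 533 ((685.4862670898438, -108.27813720703125), (125.77305603027344, 195.23411560058594), 84.95660400390625) 0.09905265841593598
 plane [0.0025 0.0063 0.0984]
  left 147 dir [ 0.9982 -0.0607] c [ 0.706  -0.0522]
  right 124 dir [ 0.9976 -0.0695] c [ 0.7322 -0.1712]
  far 152 dir [0.0745 0.9972] c [ 0.7779 -0.1114]
  near 81 dir [0.0527 0.9986] c [ 0.5954 -0.1189]
top 563 ((682.1107177734375, -112.5890121459961), (129.5430908203125, 190.64601135253906), 85.26382446289062) 0.0995149632649269
 plane [-0.0029  0.0018  0.1019]
  left 172 dir [ 0.9983 -0.0582] c [ 0.6507 -0.0504]
  right 120 dir [ 0.9962 -0.0866] c [ 0.6709 -0.1736]
  far 142 dir [0.0511 0.9987] c [ 0.7706 -0.1061]
  near 140 dir [0.0543 0.9985] c [ 0.5913 -0.1253]
```

View pics/t13.png

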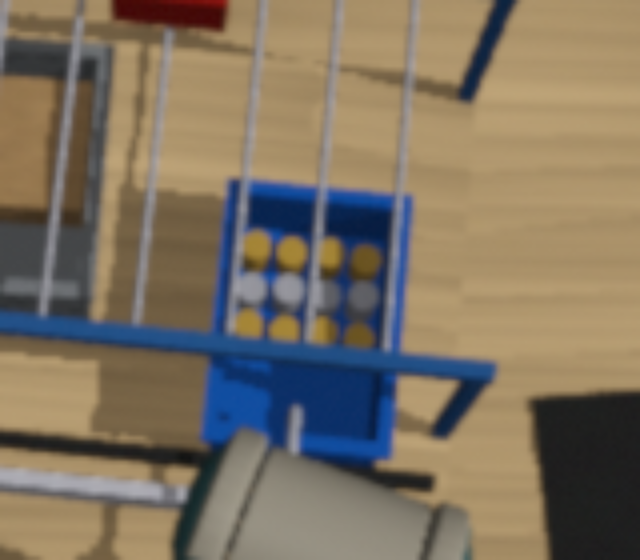

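Request:
{"fn": "step_arm", "kwargs": {"plan": [{"dx": 0,"dy": 0,"dz": -0.04,"rx": 0,"ry": 0,"rz": 0,"fingers": -1},{"dx": 0,"dy": 0,"dz": -0.1,"rx": 0,"ry": 0,"rz": 0,"fingers": -1},{"dx": 0,"dy": 0,"dz": -0.17,"rx": 0,"ry": 0,"rz": 0,"fingers": -1},{"dx": 0,"dy": 0,"dz": -0.23,"rx": 0,"ry": 0,"rz": 0,"fingers": -1},{"dx": 0,"dy": 0,"dz": -0.23,"rx": 0,"ry": 0,"rz": 0,"fingers": -1},{"dx": -0.05,"dy": 0,"dz": -0.23,"rx": 0,"ry": 0,"rz": 0,"fingers": -1},{"dx": -0.15,"dy": 0,"dz": -0.23,"rx": 0,"ry": 0,"rz": 0,"fingers": -1},{"dx": -0.28,"dy": 0,"dz": -0.23,"rx": 0,"ry": 0,"rz": 0,"fingers": -1},{"dx": -0.4,"dy": 0,"dz": -0.23,"rx": 0,"ry": 0,"rz": 0,"fingers": -1},{"dx": -0.42,"dy": 0,"dz": -0.23,"rx": 0,"ry": 0,"rz": 0,"fingers": -1}]}}

```text
time: 17.47
tool_pos: [0.3668, -0.0817, 0.13]
eef_rot: [0.999, -0.043, -0.004, -0.001]
force: [-0.5, 0.9, -2.8]
width: 0.0254
```

```bash
python3 st.py; python3 tote.py 14
python3 - <<'E'
from h import *
f=robot.grab_frame('top');img=f['img'];np.savez('top14.npz',P=cloud(f),img=img)
cv2.imwrite('pics/t14b.png',cv2.resize(img[150:220,270:370],None,fx=8,fy=8,interpolation=cv2.INTER_CUBIC)[:,:,::-1])
E
```

```text
17.4667 tcp [ 0.3668 -0.0817  0.13  ] tip [ 0.5222 -0.095   0.1286] F [-0.49  0.92 -2.78] F.u -0.56 M [-0.026  0.01   0.004] 0.02541084982149559
scene 541 ((685.6184692382812, -108.37677001953125), (125.67648315429688, 194.88612365722656), 85.07865905761719) 0.09893402566722541
 plane [-0.0006  0.0062  0.1006]
  left 148 dir [ 0.998  -0.0628] c [ 0.6863 -0.0508]
  right 122 dir [ 0.9982 -0.0597] c [ 0.7045 -0.1689]
  far 153 dir [0.0653 0.9979] c [ 0.7786 -0.0908]
  near 96 dir [0.0507 0.9987] c [ 0.5956 -0.1201]
top 618 ((681.5816040039062, -112.59507751464844), (129.7476348876953, 191.0504150390625), 85.19888305664062) 0.09935231073211738
 plane [-0.0022  0.0044  0.1015]
  left 175 dir [ 0.9982 -0.0607] c [ 0.6732 -0.0517]
  right 114 dir [ 0.997  -0.0775] c [ 0.6918 -0.1755]
  far 140 dir [0.0436 0.999 ] c [ 0.7714 -0.1038]
  near 192 dir [0.0482 0.9988] c [ 0.5917 -0.1139]
```

View pics/t14b.png

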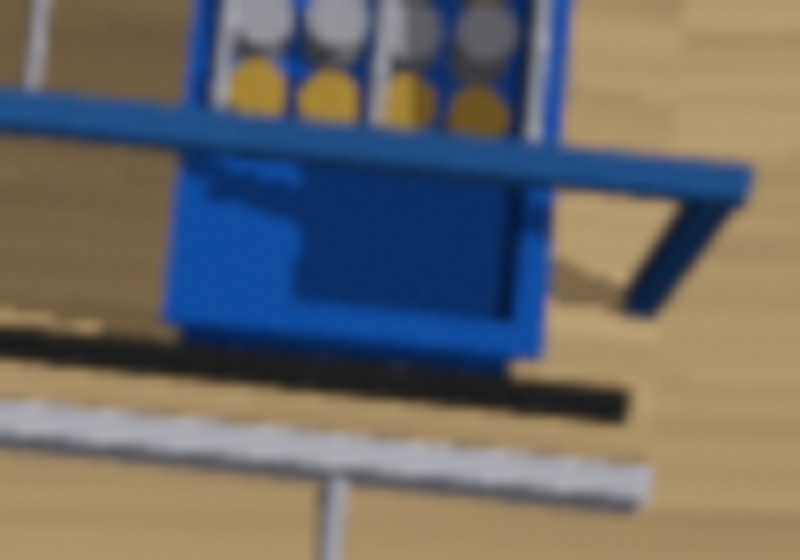

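```bash
cat > edge.py <<'E'
from h import *
import sys
F={n:[robot.grab_frame(n) for _ in range(2)] for n in ['top']}
def back(f,u,v,z):
    K=np.array(f['camera_matrix']);r=R.from_rotvec(np.ravel(f['rvec'])).as_matrix();t=np.ravel(f['tvec'])
    d=np.c_[(u-K[0,2])/K[0,0],(v-K[1,2])/K[1,1],np.ones(len(u))]@r; C=-r.T@t
    return C+d*((z-C[2])/d[:,2])[:,None]
def sub(g,lo,hi,rising):
    d=np.diff(g[lo:hi]); d=d if rising else -d
    i=int(np.argmax(d)); 
    if 0<i<len(d)-1 and d[i]>0:
        w=d[i-1:i+2].clip(0); return lo+i+.5+(w@[-1,0,1])/w.sum()
    return np.nan
f=F['top'][0]; im=np.mean([x['img'].astype(float) for x in F['top']],0)
bl=im[...,2]-im[...,0]; br=im.sum(2)
def line(us,fn,z,nm):
    v=np.array([fn(u) for u in us]);k=~np.isnan(v);u=np.array(us)[k];v=v[k]
    p=back(f,u,v,z)
    for _ in range(5):
        c=np.polyfit(p[:,1],p[:,0],1);r=p[:,0]-np.polyval(c,p[:,1]);kk=abs(r)<max(2*r.std(),3e-4);p=p[kk]
    print(nm,len(p),'slope %.4f deg %.2f  x@y-.11=%.4f rms %.2fmm'%(c[0],np.degrees(np.arctan(c[0])),np.polyval(c,-.11),r.std()*1e3))
# rim near outer edge: bright blue -> dark : use blue channel drop
line(range(294,335),lambda u:sub(im[:,u,2],186,198,False),.1,'rim near outer')
line(range(296,330),lambda u:sub(im[:,u,2],184,194,True) ,.1,'rim inner (shadow part)')
# strip top edges away from tote
sl=list(range(203,286))
line(list(range(205,288)),lambda u:sub(br[:,u],182,194,False) if 1 else 0,.044,'strip far edge L')
line(list(range(205,345)),lambda u:sub(br[:,u],int(190+(u-270)*.09-2),int(198+(u-270)*.09+2),True),.044,'strip near edge')
line(list(range(200,345)),lambda u:sub(br[:,u],int(199+(u-270)*.09-2),int(203+(u-270)*.09+3),True),.037,'rail far edge')
for u in (300,320): print(u,im[180:205,u].astype(int).tolist())
E
python3 edge.py
```

```text
rim near outer 38 slope 0.0813 deg 4.65  x@y-.11=0.5856 rms 0.37mm
rim inner (shadow part) 25 slope 0.0839 deg 4.80  x@y-.11=0.5980 rms 0.33mm
strip far edge L 75 slope 0.0824 deg 4.71  x@y-.11=0.5915 rms 0.40mm
strip near edge 140 slope 0.0830 deg 4.75  x@y-.11=0.5785 rms 0.35mm
rail far edge 126 slope 0.0810 deg 4.63  x@y-.11=0.5651 rms 0.66mm
300 [[14, 76, 157], [16, 76, 158], [15, 75, 157], [15, 75, 157], [17, 76, 157], [16, 75, 157], [18, 76, 158], [16, 76, 157], [15, 75, 157], [15, 75, 156], [14, 66, 141], [9, 46, 103], [11, 34, 75], [21, 32, 56], [27, 29, 36], [29, 28, 29], [30, 29, 29], [58, 49, 37], [141, 119, 85], [167, 143, 103], [169, 145, 105], [164, 139, 101], [152, 132, 105], [160, 154, 154], [168, 167, 174]]
320 [[11, 47, 102], [12, 46, 102], [10, 46, 101], [10, 46, 101], [11, 46, 102], [10, 46, 101], [11, 46, 102], [11, 47, 103], [12, 53, 116], [14, 67, 144], [14, 75, 156], [15, 75, 156], [12, 65, 141], [10, 47, 104], [10, 34, 75], [29, 38, 59], [32, 34, 38], [31, 31, 31], [29, 29, 29], [51, 43, 33], [129, 108, 76], [162, 138, 98], [164, 140, 101], [160, 135, 97], [151, 130, 103]]
```

Sub-pixel edges, back-projected at known heights, put the rim at 4.65° and the strip at 4.71–4.75°. The wall's outer face is at x=0.5916 and the strip's inner face at 0.5915, so the tote is square and seated. Returning the hook.

Run:
```python
from h import *
go([.385,-.23,.13],0);go([.385,-.3776,.13],6)
```

```text
shift [0.1129 0.7218 0.0093] turn [ 0.0003 -0.0008 -0.0544] rows>= 4.0 1.0
shift [0.1759 1.4571 0.0096] turn [ 0.0003 -0.0008 -0.1211] rows>= 8.0 2.0
```

Request:
{"fn": "step_arm", "kwargs": {"plan": [{"dx": 0.01,"dy": 0.12,"dz": 0,"rx": 0,"ry": 0,"rz": -0.01,"fingers": -1},{"dx": 0.03,"dy": 0.3,"dz": 0,"rx": 0,"ry": 0,"rz": -0.03,"fingers": -1},{"dx": 0.06,"dy": 0.48,"dz": 0,"rx": 0,"ry": 0,"rz": -0.05,"fingers": -1},{"dx": 0.09,"dy": 0.66,"dz": 0,"rx": 0,"ry": 0,"rz": -0.07,"fingers": -1},{"dx": 0.11,"dy": 0.8,"dz": 0,"rx": 0,"ry": 0,"rz": -0.09,"fingers": -1},{"dx": 0.13,"dy": 0.93,"dz": 0,"rx": 0,"ry": 0,"rz": -0.12,"fingers": -1},{"dx": 0.14,"dy": 1.0,"dz": 0,"rx": 0,"ry": 0,"rz": -0.121,"fingers": -1},{"dx": 0.14,"dy": 1.0,"dz": 0,"rx": 0,"ry": 0,"rz": -0.121,"fingers": -1}]}}

```text
time: 18.38
tool_pos: [0.3862, -0.2893, 0.1315]
eef_rot: [0.999, 0.051, 0.001, 0.001]
force: [0.7, -0.2, -3.1]
width: 0.0249
```

Run:
```python
from h import *
go([.435,-.374,.09],6)
```

```text
shift [0.1996 0.4456 0.2086] turn [ 0.0015 -0.0007 -0.0022] rows>= 3.0 1.0
```

Request:
{"fn": "step_arm", "kwargs": {"plan": [{"dx": 0.05,"dy": 0.12,"dz": 0.02,"rx": 0,"ry": 0,"rz": 0,"fingers": -1},{"dx": 0.12,"dy": 0.3,"dz": 0.08,"rx": 0,"ry": 0,"rz": 0,"fingers": -1},{"dx": 0.18,"dy": 0.42,"dz": 0.16,"rx": 0,"ry": 0,"rz": 0,"fingers": -1},{"dx": 0.2,"dy": 0.445,"dz": 0.21,"rx": 0,"ry": 0,"rz": -0.002,"fingers": -1},{"dx": 0.2,"dy": 0.445,"dz": 0.21,"rx": 0,"ry": 0,"rz": -0.002,"fingers": -1},{"dx": 0.2,"dy": 0.445,"dz": 0.21,"rx": 0,"ry": 0,"rz": -0.002,"fingers": -1},{"dx": 0.2,"dy": 0.445,"dz": 0.21,"rx": 0,"ry": 0,"rz": -0.002,"fingers": -1}]}}

```text
time: 18.97
tool_pos: [0.4332, -0.3678, 0.0898]
eef_rot: [0.999, 0.054, -0.001, -0.001]
force: [-1.0, 0.4, -1.9]
width: 0.0251
```

Run:
```python
from h import *
go([.446,-.373,.0155],6)
f=robot.grab_frame('wrist');cv2.imwrite('pics/w15.png',f['img'][:,:,::-1])
```

```text
shift [0.061  0.0336 0.3712] turn [-0.0013  0.0007  0.0024] rows>= 2.0 1.0
```

View pics/w15.png

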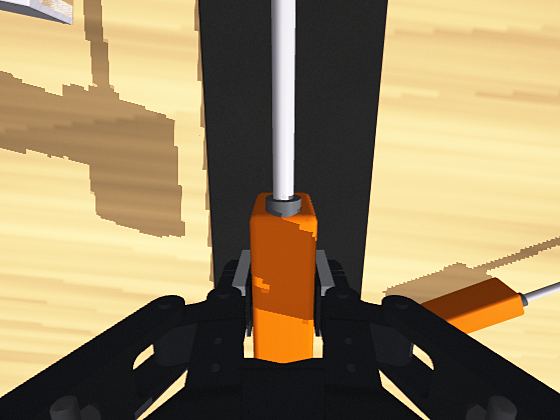

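Request:
{"fn": "step_arm", "kwargs": {"plan": [{"dx": 0.03,"dy": 0.02,"dz": 0.06,"rx": 0,"ry": 0,"rz": 0,"fingers": -1},{"dx": 0.06,"dy": 0.032,"dz": 0.14,"rx": 0,"ry": 0,"rz": 0.002,"fingers": -1},{"dx": 0.06,"dy": 0.032,"dz": 0.22,"rx": 0,"ry": 0,"rz": 0.002,"fingers": -1},{"dx": 0.06,"dy": 0.032,"dz": 0.28,"rx": 0,"ry": 0,"rz": 0.002,"fingers": -1},{"dx": 0.06,"dy": 0.032,"dz": 0.32,"rx": 0,"ry": 0,"rz": 0.002,"fingers": -1},{"dx": 0.06,"dy": 0.032,"dz": 0.345,"rx": 0,"ry": 0,"rz": 0.002,"fingers": -1},{"dx": 0.06,"dy": 0.032,"dz": 0.36,"rx": 0,"ry": 0,"rz": 0.002,"fingers": -1},{"dx": 0.06,"dy": 0.032,"dz": 0.36,"rx": 0,"ry": 0,"rz": 0.002,"fingers": -1},{"dx": 0.06,"dy": 0.032,"dz": 0.36,"rx": 0,"ry": 0,"rz": 0.002,"fingers": -1}]}}

```text
time: 19.77
tool_pos: [0.4468, -0.3752, 0.0182]
eef_rot: [0.999, 0.052, 0.0, 0.0]
force: [0.1, 0.2, -2.5]
width: 0.0251
```

```bash
python3 st.py
```

```text
19.7667 tcp [ 0.4468 -0.3752  0.0182] tip [ 0.6019 -0.3589  0.0183] F [ 0.1   0.17 -2.48] F.u 0.08 M [-0.001  0.015  0.042] 0.025099120513236147
```

Request:
{"fn": "step_arm", "kwargs": {"plan": [{"dx": 0,"dy": 0,"dz": 0.005,"rx": 0,"ry": 0,"rz": 0,"fingers": -1},{"dx": 0,"dy": 0,"dz": 0.01,"rx": 0,"ry": 0,"rz": 0,"fingers": -1},{"dx": 0,"dy": 0,"dz": 0.015,"rx": 0,"ry": 0,"rz": 0,"fingers": -1},{"dx": 0,"dy": 0,"dz": 0.018,"rx": 0,"ry": 0,"rz": 0,"fingers": -1},{"dx": 0,"dy": 0,"dz": 0.018,"rx": 0,"ry": 0,"rz": 0,"fingers": -1}]}}

```text
time: 20.18
tool_pos: [0.4464, -0.3749, 0.0141]
eef_rot: [0.999, 0.052, -0.0, 0.0]
force: [0.7, 0.2, -2.8]
width: 0.0252
```

```bash
python3 st.py
```

```text
20.1833 tcp [ 0.4464 -0.3749  0.0141] tip [ 0.6016 -0.3586  0.0141] F [ 0.74  0.23 -2.76] F.u 0.72 M [0.034 0.018 0.038] 0.025225911933072855
```

Request:
{"fn": "step_arm", "kwargs": {"plan": [{"dx": 0,"dy": 0,"dz": 0.003,"rx": 0,"ry": 0,"rz": 0,"fingers": -1},{"dx": 0,"dy": 0,"dz": 0.006,"rx": 0,"ry": 0,"rz": 0,"fingers": -1},{"dx": 0,"dy": 0,"dz": 0.006,"rx": 0,"ry": 0,"rz": 0,"fingers": -1}]}}

```text
time: 20.43
tool_pos: [0.4465, -0.375, 0.0139]
eef_rot: [0.999, 0.052, 0.0, 0.0]
force: [-1.3, 1.5, 3.9]
width: 0.0251
```

```bash
python3 st.py
```

```text
20.4333 tcp [ 0.4465 -0.375   0.0139] tip [ 0.6016 -0.3587  0.0139] F [-1.25  1.48  3.85] F.u -1.37 M [ 0.258  0.212 -0.029] 0.02506600421641901
```

The hook is resting on the mat. Now I'll open gently.

Request:
{"fn": "step_arm", "kwargs": {"plan": [{"dx": 0,"dy": 0,"dz": -0.003,"rx": 0,"ry": 0,"rz": 0,"fingers": -1},{"dx": 0,"dy": 0,"dz": -0.003,"rx": 0,"ry": 0,"rz": 0,"fingers": -0.2},{"dx": 0,"dy": 0,"dz": -0.003,"rx": 0,"ry": 0,"rz": 0,"fingers": 0},{"dx": 0,"dy": 0,"dz": -0.003,"rx": 0,"ry": 0,"rz": 0,"fingers": 0.4},{"dx": 0,"dy": 0,"dz": -0.003,"rx": 0,"ry": 0,"rz": 0,"fingers": 0.4},{"dx": 0,"dy": 0,"dz": -0.003,"rx": 0,"ry": 0,"rz": 0,"fingers": 0.4},{"dx": 0,"dy": 0,"dz": -0.003,"rx": 0,"ry": 0,"rz": 0,"fingers": 0.4},{"dx": 0,"dy": 0,"dz": -0.003,"rx": 0,"ry": 0,"rz": 0,"fingers": 0.4}]}}

```text
time: 21.1
tool_pos: [0.4465, -0.375, 0.0135]
eef_rot: [0.999, 0.052, -0.0, 0.0]
force: [0.3, -1.0, -0.3]
width: 0.0596
```

Request:
{"fn": "step_arm", "kwargs": {"plan": [{"dx": 0,"dy": 0,"dz": -0.06,"rx": 0,"ry": 0,"rz": 0,"fingers": 0.4},{"dx": 0,"dy": 0,"dz": -0.15,"rx": 0,"ry": 0,"rz": 0,"fingers": 0.4},{"dx": 0,"dy": 0,"dz": -0.3,"rx": 0,"ry": 0,"rz": 0,"fingers": 0.4},{"dx": 0,"dy": 0,"dz": -0.45,"rx": 0,"ry": 0,"rz": 0,"fingers": 0.4},{"dx": -0.1,"dy": 0,"dz": -0.6,"rx": 0,"ry": 0,"rz": 0,"fingers": 0.4},{"dx": -0.25,"dy": 0,"dz": -0.7,"rx": 0,"ry": 0,"rz": 0,"fingers": 0.4},{"dx": -0.4,"dy": 0,"dz": -0.75,"rx": 0,"ry": 0,"rz": 0,"fingers": 0.4},{"dx": -0.5,"dy": 0,"dz": -0.75,"rx": 0,"ry": 0,"rz": 0,"fingers": 0.4},{"dx": -0.5,"dy": 0,"dz": -0.75,"rx": 0,"ry": 0,"rz": 0,"fingers": 0.4},{"dx": -0.5,"dy": 0,"dz": -0.75,"rx": 0,"ry": 0,"rz": 0,"fingers": 0.4}]}}

```text
time: 21.93
tool_pos: [0.3465, -0.3855, 0.1639]
eef_rot: [0.999, 0.051, 0.0, 0.0]
force: [0.4, 0.4, -0.3]
width: 0.0597
```

```bash
python3 st.py; python3 edge.py|head -5
python3 - <<'E'
from h import *
f=robot.grab_frame('scene');cv2.imwrite('pics/s20.png',f['img'][:,:,::-1])
f=robot.grab_frame('top');cv2.imwrite('pics/t20.png',f['img'][:,:,::-1])
E
```

```text
21.9333 tcp [ 0.3465 -0.3855  0.1639] tip [ 0.5017 -0.3695  0.164 ] F [ 0.43  0.35 -0.25] F.u 0.4 M [ 0.001 -0.062  0.041] 0.05970935059767986
rim near outer 38 slope 0.0813 deg 4.65  x@y-.11=0.5856 rms 0.38mm
rim inner (shadow part) 25 slope 0.0796 deg 4.55  x@y-.11=0.5980 rms 0.36mm
strip far edge L 79 slope 0.0828 deg 4.73  x@y-.11=0.5913 rms 0.46mm
strip near edge 140 slope 0.0830 deg 4.75  x@y-.11=0.5785 rms 0.35mm
rail far edge 127 slope 0.0810 deg 4.63  x@y-.11=0.5651 rms 0.66mm
```

View pics/s20.png

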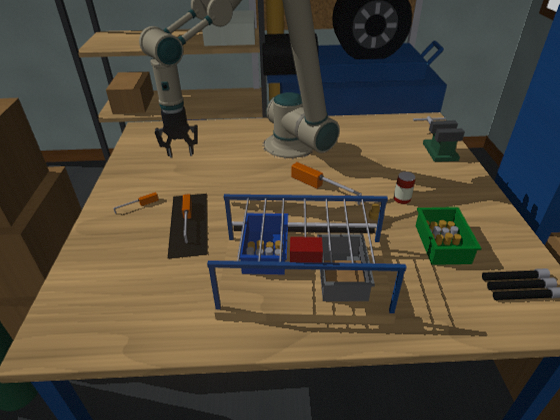

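View pics/t20.png

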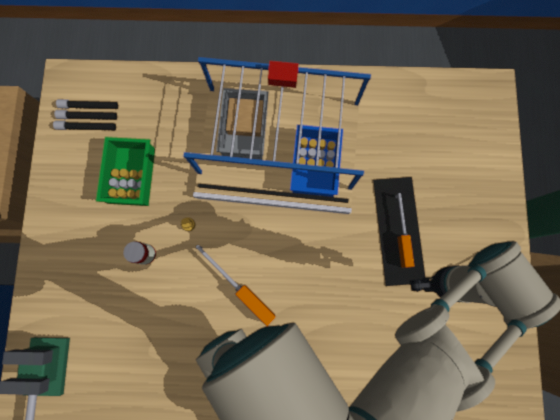

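The hook stands upright on the mat at (405,250) in the top view. The blue tote is against the strip at (317,160). The grey tote (243,122), can (138,252) and coupling (187,224) are where they began. Handing in.

```bash
python3 -c "
from h import *
print(robot.close_job())"
```

```text
the job is handed in; nothing more can be done
None
```

The blue tote is square against the stop strip, the hook is back upright on the mat, and the job was handed in at about 22 s.

- **Pull:** I hooked the orange hook over the middle of the near wall and slid the tote forward flat, with about 5 N of drag. It met the strip at about 9 N, the highest force I read on the wall. I then moved the hook 28 mm to the right for a second pull (also about 9 N) to check it was square. The final lean at the middle was 6–7.5 N for about 1.3 s.
- **Squareness check:** In the last top-camera check the tote's rim was at 4.65° and the strip at 4.73–4.75°. The near wall's outer face and the strip's inner face matched to within 0.5 mm. The stop felt equally firm in the middle and on the right.
- **Left alone:** The grey tote, red can and brass coupling look unmoved, and the gripper is open and clear of everything.
- **Disagreement:** The coarser depth-based edge fits put the tote about 1° off square. The touch test and the finer edge fit both showed it square, so I took that as error in the coarse fit.
- **Vertical load:** At the end of the sideways pull the hook also lifted on the wall with about 5 N. The rim stayed level, and I removed that load before the final lean.

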